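# Wipe the case lid clean and stack the next case

## Robot

A 6-joint arm with a two-finger parallel gripper is mounted at the origin on the work surface. World frame = base frame: x ahead of the robot, y to its left, z up, the work surface at z = 0. Lengths are in mm, angles in rad, forces in N, time in s.
With the tool pointing down it reaches from about 275 to 750 mm from the base axis. Payload 10.2 kg.
Tool frame: the origin (TCP) lies midway between the tips of the shut fingers; the grasp point (between the pads) lies 19 mm behind it; z points along the fingers, y is the line along which they close (so a half turn about z gives the same grasp; the last joint's range is limited). The gripper opens to 85 mm and grips with 20 to 120 N. Pads are 22 mm wide; open, the fingers measure 114 mm over their backs; the gripper's body (76 mm by 85 mm) begins 54 mm behind the grasp point. The pads swing forward as they close: fully open they stand 13 mm farther back than shut.
Start: joints at [-0.223, 0.313, 1.498, -0, 1.331, -0.223], TCP at [525.006, -0.013, 231.294] pointing down, gripper open.
Joint ranges: [-2.94, 2.94], [-0.97, 2.17], [0.19, 2.56], [-1.23, 4.37], [0.02, 3.11], [-2.88, 2.88]. Speed limits (rad/s): [2.39, 2.39, 3.01, 3.14, 3.14, 3.14].

## Interface

Orientations are given as a unit quaternion [w, x, y, z].
In Python, from rig import ctrl gives the robot as it stands.
- The arm moves only by the tool arm_command, never from a script. Its argument "increments" is a list of rows, each an object with "dr": the turn, a rotation vector about the tool's x, y, z in units of pi/4 rad (1.0 is pi/4 rad), a list of three; "offset": the shift along the tool's x, y, z in units of 120 mm (1.0 is 120 mm), a list of three; "hand": the opening, from -1 (shut) to 1 (fully open). A call has 1 to 8 rows; each row shifts and turns the commanded pose from where the row before left it, along the tool's axes as they then stand; what a row does not reach is not made up. A row lasts 1/10 s, in which the tool goes at most 50 mm and 8.59 degrees, less where a joint would pass 70% of its speed; a pose out of reach is approached as far as the arm can. A call with a number of a shift or a turn outside -1 to 1 is refused whole. A call with a gripper value outside its range is refused whole. The fingers move at their own pace and stop on an object; "grip_force" is the grip in N (left out, the last holds). Time passes only in rows, so rows that do not move let the fingers close. It gives the time, the measured TCP pose, the force, the opening and the grip force at its end, in the units of the state.
- ctrl.sense(): the state, without advancing time (a new reading comes with each control period).
- ctrl.capture(name): name is "scene" or "side" or "wrist"; returns the picture (480x640x3 uint8, red, green, blue); there is no depth.
- ctrl.camera_info(name): a dict with "K" (3x3 intrinsics, pixels), "R" (3x3) and "t" (3): a world point X has camera coordinates R X + t. Camera axes: x right, y down, z forward; pixel columns grow to the right and rows downward; lengths in mm; the calibration is good to about 2 mm. The wrist camera is an equidistant fisheye: a pixel r from the principal point sees the ray r / f radians off the axis. A picture is of the moment at which its call begins: read the wrist's pose just before it. camera_info takes no time and is no camera call; for the wrist camera it gives the pose at the moment of the call.
- ctrl.finish_job(): hands the job in; it is judged then, once.
The state is a dict: "time_s": time; "joints": joint angles; "dq": joint speeds; "tau": joint torques, N m; "eef_pos": TCP position; "ee_rot": TCP orientation; "force": force on the tool from outside, world axes, zero at the start; "wrist_torque": the same for the moment, N m; "grip_width": opening from 0.0 (shut) to 1.0 (fully open); "grip_force": force on a finger pad.
Only numpy, scipy, OpenCV 4.12 (cv2) and the standard library are available. Lean on these libraries where they do the work, as an engineer would, in place of code of your own. Each camera call takes 0.05 s, during which the arm holds its last target. There are 200 camera calls.

## Task

Holding the scraper with its sole flat on the lid, wipe all four loose slugs off the lower case into the catch tray at its end, without touching them with the gripper. Stand the scraper back on the bench on its sole, then carry the closed case by its bar and set it gently and squarely on the cleaned lid, edges in line with the case below. Leave everything else on the bench where it is.

Things in the scene. Friction and masses are not known exactly. Their poses are not given: they have to be found in the camera images.
- chassis: the lower case of the column: white closed metal case fixed to the bench, 140 (its x) x 200 (its y) x 60 mm high, louvres low on the x sides, plain flat lid on top with nothing standing up from it. Origin: centre of its underside, z up; lid at 60 mm.
- case: the closed white metal case to be stacked, loose, upright on the bench, 140 (x) x 200 (y) x 50 mm high, about 0.7 kg. On top, along its y, a black carrying bar 14 mm thick (x), 100 mm long, underside 74 and top 88 mm above the case's underside, on two 12 mm posts at y = +-44 mm. Origin: centre of its underside.
- scraper: hand scraper, loose, 0.28 kg, standing on the bench: aluminium foot 100 (x) x 36 (y) x 16 mm high, flat sole, upright long sides (either may push). A wooden grip plate 100 mm wide (x), 12 mm thick, rises 66 mm along its slope from mid foot, leaning 35 degrees from vertical to its -y side, over the foot's edge; take it across its thickness. Origin: centre of the sole, z up.
- grip (a point): a good grip point in the scraper's wooden plate, mid thickness and mid width, 48 mm up the slope: at (0, -19.5, 53.3) mm in the scraper's frame; axes as the scraper's.
- tray: grey open catch tray fixed to the bench against one end (+y or -y) of the lower case's 200 mm length, 170 (x) x 100 (y) x 35 mm high, walls 3 mm. Origin: centre of its underside, axes parallel to the lower case's.
- slug1: loose steel knock-out slug, square 16 x 16 mm, 6 mm thick, about 12 g, lying on the lid of the lower case. Origin: centre of its underside.
- slug2: loose steel knock-out slug, round, 18 mm across, 6 mm thick, about 12 g, lying on the lid of the lower case. Origin: centre of its underside.
- slug3: loose steel knock-out slug, square 16 x 16 mm, 6 mm thick, about 12 g, lying on the lid of the lower case. Origin: centre of its underside.
- slug4: loose steel knock-out slug, round, 18 mm across, 6 mm thick, about 12 g, lying on the lid of the lower case. Origin: centre of its underside.
- heatsink: finned aluminium heat sink 120 (x) x 90 (y) x 40 mm high, fixed to the bench against the other end of the lower case. Origin: centre of its underside.
- tape: bystander: roll of black tape, ring 90 mm across, 24 mm high, lying flat. Origin: centre of its underside.
- meter: bystander: black hand multimeter 160 x 78 x 36 mm lying flat, long axis x. Origin: centre of its underside.
- driver: bystander: screwdriver lying along its x, between the robot and the cases, about 0.2 m long.
- jar: bystander: small closed jar, 44 mm across, 55 mm high. Origin: centre of its underside.
- can: bystander: grey metal can, 52 mm across, 110 mm high. Origin: centre of its underside.
- board: bystander: small display circuit board 80 x 60 mm, 12 mm high. Origin: centre of its underside.
Not all that is in view belongs to the job. Leave any pink look-alike of the case alone.

How it is judged (in metres and radians):
On the way, in this order (a step that is already met when the one before it is completed fails the run):
1. all four slugs lie in the tray, the case to be stacked not yet moved (x of slug1 in the frame of tray between -0.085 and 0.085 m and y of slug1 in the frame of tray between -0.05 and 0.05 m and height (world z) of each of slug1, slug2, slug3, slug4 below 0.04 m and x of slug2 in the frame of tray between -0.085 and 0.085 m and y of slug2 in the frame of tray between -0.05 and 0.05 m and x of slug3 in the frame of tray between -0.085 and 0.085 m and y of slug3 in the frame of tray between -0.05 and 0.05 m and x of slug4 in the frame of tray between -0.085 and 0.085 m and y of slug4 in the frame of tray between -0.05 and 0.05 m and distance of case from where it was at the start of the episode below 0.02 m), for 0.2 s.
2. the scraper stands on the bench on its sole and the case sits squarely on the lower case (horizontal distance between case and chassis below 0.01 m and angle between the x axis of case and the x axis of chassis, either way round below 0.087 rad and height (world z) of case between 0.056 and 0.064 m and angle between case's own z axis and vertical below 0.05 rad and height (world z) of scraper between -0.01 and 0.01 m and angle between scraper's own z axis and vertical below 0.15 rad), for 0.2 s.
At the end, for the whole second after the job is handed in: All four slugs lie inside the tray; the case rests level on the lower case, centred within 10 mm and in line within 5 degrees (either way round); the scraper stands released on the bench on its sole; all at rest (all of step 2 and x of slug1 in the frame of tray between -0.085 and 0.085 m and y of slug1 in the frame of tray between -0.05 and 0.05 m and height (world z) of each of slug1, slug2, slug3, slug4 below 0.04 m and x of slug2 in the frame of tray between -0.085 and 0.085 m and y of slug2 in the frame of tray between -0.05 and 0.05 m and x of slug3 in the frame of tray between -0.085 and 0.085 m and y of slug3 in the frame of tray between -0.05 and 0.05 m and x of slug4 in the frame of tray between -0.085 and 0.085 m and y of slug4 in the frame of tray between -0.05 and 0.05 m and linear speed of each of case, scraper, slug1, slug2, slug3, slug4 below 0.02 m/s); the robot touches nothing.
It fails at once if the gripper touches a slug (contact force between the fingers and slug1 above 0.5 N or contact force between the fingers and slug2 above 0.5 N or contact force between the fingers and slug3 above 0.5 N or contact force between the fingers and slug4 above 0.5 N).
It fails at once if the case to be stacked pushes a slug (contact force between case and slug1 above 0.5 N or contact force between case and slug2 above 0.5 N or contact force between case and slug3 above 0.5 N or contact force between case and slug4 above 0.5 N).
It fails at once if the scraper bears on the lid tipped more than about 20 degrees off its flat sole (angle between scraper's own z axis and vertical above 0.35 rad and contact force between scraper and chassis above 1 N).
It fails at once if the case is dropped (falling faster than 0.4 m/s out of the fingers) (linear speed of case above 0.4 m/s and contact force between the fingers and case below 0.1 N).
It fails at once if a bystander is moved more than 30 mm (distance of any of tape, meter, driver, jar, can, board from where it was at the start of the episode above 0.03 m).
It also fails if it takes over 72 s, if anything falls off the work surface, if the arm or the gripper's body presses on something with over 40 N, if the wrist force passes 120 N, or if a joint passes its speed limit or range.

## Working session

There is one attempt and no reset: what is moved stays moved. The work goes in short steps, Python scripts to look and compute and a tool call to move; the robot and the scene stay as the last step left them, time stands still between calls to the robot, and variables do not carry over. Pictures are saved under pics/ and viewed, at most 10 in all, crops included, and the job is handed in when it is done.

Besides the shell and the picture viewer there is one more tool, called after "Call:" in YAML: its name, and indented under it one key for each argument. arm_command: Moves the arm, as the interface text tells. Shifts and turns lie within -1 to 1; 1 stands for 120 mm of shift or pi/4 rad of turn. Its arguments: {"type":"object","properties":{"increments":{"type":"array"},"grip_force":{"type":"number"}},"required":["increments"]}

```bash
mkdir -p pics; ls
python3 - <<'E'
from rig import ctrl
import cv2,numpy as np
for n in ["scene","side","wrist"]:
    i=ctrl.camera_info(n); print(n,{k:np.round(v,3).tolist() if not isinstance(v,str) else v for k,v in i.items()})
    cv2.imwrite(f"pics/{n}0.png",ctrl.capture(n)[:,:,::-1])
print(ctrl.sense())
E
```

```text
pics
scene {'K': [[532.61, 0.0, 311.207], [0.0, 532.61, 238.357], [0.0, 0.0, 1.0]], 'R': [[-0.659, 0.752, 0.003], [0.514, 0.453, -0.729], [-0.549, -0.479, -0.685]], 't': [310.892, -201.559, 1426.867]}
side {'K': [[450.501, 0.0, 326.204], [0.0, 450.501, 241.02], [0.0, 0.0, 1.0]], 'R': [[0.981, -0.196, -0.01], [-0.146, -0.692, -0.707], [0.132, 0.695, -0.707]], 't': [-496.919, 109.69, 1038.437]}
wrist {'K': [[371.648, 0.0, 319.151], [0.0, 371.648, 236.741], [0.0, 0.0, 1.0]], 'R': [[1.0, 0.002, -0.001], [0.003, -0.959, 0.284], [-0.001, -0.284, -0.959]], 't': [-524.753, -37.747, 379.641]}
{'time_s': 0.15, 'joints': array([-2.23397797e-01,  3.13304464e-01,  1.49826949e+00, -1.37148591e-05,
        1.33101953e+00, -2.23404055e-01]), 'dq': array([ 0.00047988, -0.0006135 , -0.00402762, -0.00062532, -0.00026181,
        0.00131412]), 'tau': array([ 1.79854873e-03, -4.12368500e+01, -2.59796566e+01, -1.57318855e-04,
        3.17765021e-03, -3.62555340e-05]), 'eef_pos': array([5.24796636e+02, 3.17052670e-02, 2.30872641e+02]), 'ee_rot': array([-4.19897930e-04,  7.07103326e-01,  7.07110059e-01, -2.72295610e-04]), 'force': array([-0.77073299, -0.02378062, -0.52299424]), 'wrist_torque': array([-0.02848117, -0.04482831,  0.03728114]), 'grip_force': 0.0, 'grip_width': 1.0002741443304866}
```

View pics/scene0.png

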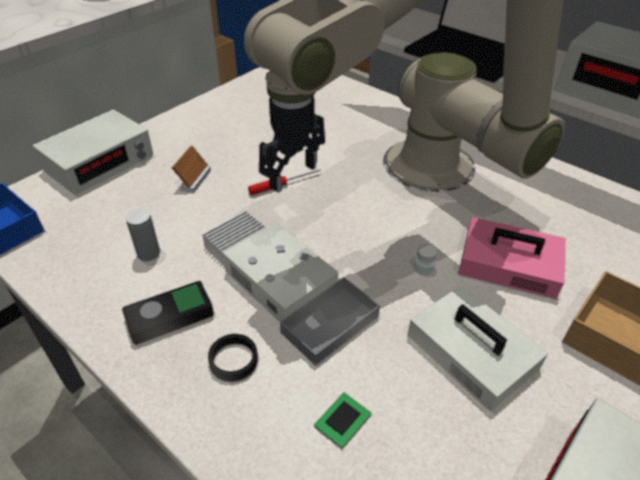

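View pics/side0.png

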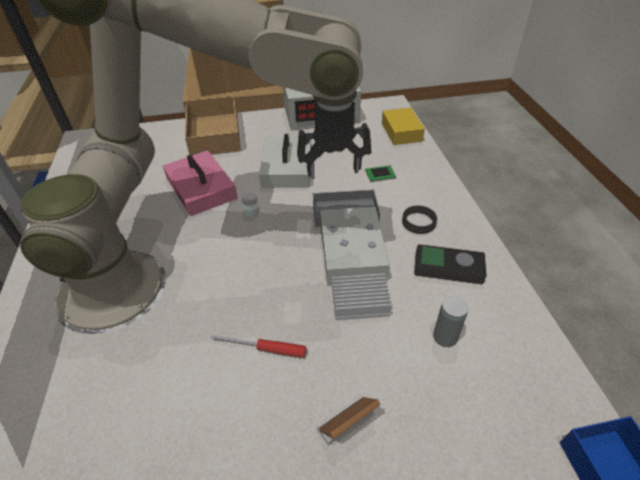

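View pics/wrist0.png

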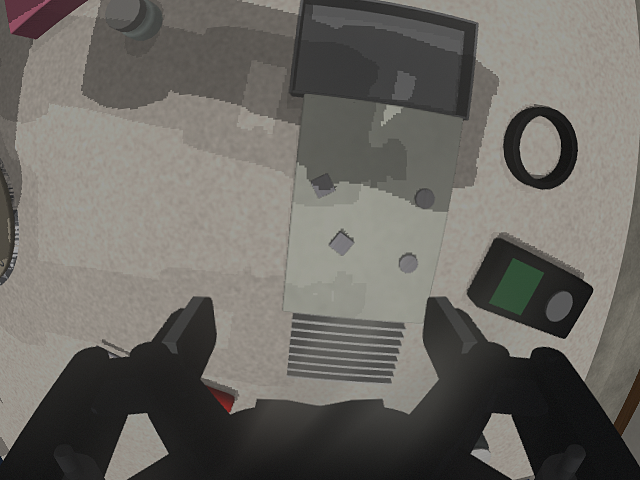

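Scene: the lower case's lid carries four slugs, wrist px (322,185), (424,198), (341,242), (408,262). The tray is at its far (+y) end and the heat sink is at the near end. The scraper is at side (350,415), scene (190,168). The white case is at scene (477,345), side (287,160).

Look-alikes: the pink case at scene (513,255) and the white instrument without a bar at scene (93,150). The white case with the black bar at scene (477,345) fits the description.

```bash
cat > h.py <<'E'
import cv2,numpy as np
from scipy.spatial.transform import Rotation as Rot
def ray(n,i,px):
    K=np.array(i["K"]);R=np.array(i["R"]);t=np.array(i["t"])
    v=np.array([(px[0]-K[0,2])/K[0,0],(px[1]-K[1,2])/K[1,1]])
    if n=="wrist":
        r=np.hypot(*v); s=np.sin(r)/r if r>1e-9 else 1.; d=np.array([v[0]*s,v[1]*s,np.cos(r)])
    else: d=np.array([v[0],v[1],1.])
    d=R.T@d; return -R.T@t,d/np.linalg.norm(d)
def plane(n,i,px,z):
    c,d=ray(n,i,px); return c+d*(z-c[2])/d[2]
def tri(*rays):
    A=np.zeros((3,3));b=np.zeros(3)
    for c,d in rays:
        P=np.eye(3)-np.outer(d,d);A+=P;b+=P@c
    X=np.linalg.solve(A,b); return X,[round(float(np.linalg.norm((np.eye(3)-np.outer(d,d))@(X-c))),1) for c,d in rays]
def proj(n,i,X):
    K=np.array(i["K"]);p=np.array(i["R"])@np.asarray(X,float)+np.array(i["t"])
    if n=="wrist":
        th=np.arctan2(np.hypot(p[0],p[1]),p[2]);u=p[:2]/np.hypot(p[0],p[1])*th
    else: u=p[:2]/p[2]
    return u*K[0,0]+K[:2,2]
E
python3 - <<'E'
from h import *; from rig import ctrl
w=ctrl.camera_info("wrist");s=ctrl.camera_info("side");c=ctrl.camera_info("scene")
np.set_printoptions(precision=1,suppress=True)
for p in [(305,93),(462,118),(283,311),(433,323)]: print("lid",plane("wrist",w,p,60))
for p in [(322,185),(424,198),(341,242),(408,262)]: print("slug",plane("wrist",w,p,66))
for p in [(303,1),(478,22),(291,95),(469,118)]: print("tray",plane("wrist",w,p,35))
# side lid corners vs wrist
print("tri slug3",tri(ray("wrist",w,(341,242)),ray("side",s,(344,243))),tri(ray("wrist",w,(408,262)),ray("side",s,(371,244))))
print("scraper top edge ends side",plane("side",s,(320,430),65),plane("side",s,(379,401),65))
print("case corners scene",[plane("scene",c,p,50) for p in [(450,296),(545,350),(491,392),(410,330)]])
print("bar",plane("scene",c,(460,310),88),plane("scene",c,(502,346),88))
im=cv2.imread("pics/side0.png"); a=cv2.resize(im[370:460,290:410],None,fx=5,fy=5,interpolation=2)
sc=cv2.imread("pics/scene0.png"); b=cv2.resize(sc[270:420,390:560],None,fx=3,fy=3,interpolation=2)
H=450;o=np.zeros((H,0,3),np.uint8)
a=cv2.resize(sc[130:205,150:235],(510,450),interpolation=2)
a=a[:, :290]; cv2.imwrite("pics/crop1.png",np.hstack([a,b]))
E
```

```text
lid [512.9 104.   60. ]
lid [649.3  88.2  60. ]
lid [490.7 -94.1  60. ]
lid [ 638.9 -109.7   60. ]
slug [527.2  26.7  66. ]
slug [615.4  16.8  66. ]
slug [544.  -23.1  66. ]
slug [605.1 -41.9  66. ]
tray [509.8 195.4  35. ]
tray [676.6 187.4  35. ]
tray [499.4 104.8  35. ]
tray [666.5  90.1  35. ]
tri slug3 (array([544.5, -24.8,  60.7]), [0.2, 0.2]) (array([605.3, -42.9,  63. ]), [0.6, 0.6])
scraper top edge ends side [ 408.7 -442.    65. ] [ 517.2 -413.5   65. ]
case corners scene [array([412.5, 301.8,  50. ]), array([411.2, 490.5,  50. ]), array([548.8, 458.4,  50. ]), array([531., 289.,  50.])]
bar [462.5 343.6  88. ] [484.3 435.5  88. ]
```

View pics/crop1.png

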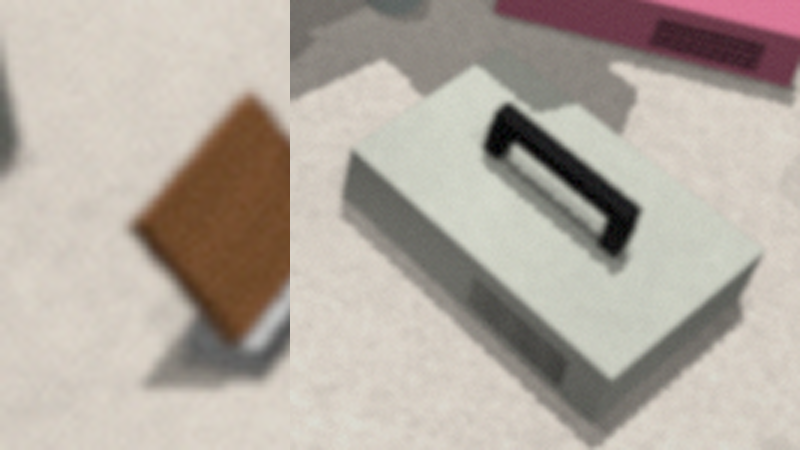

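The crop confirms a white case with a black bar on two posts; the pink one and the barless instrument are ruled out. In the left part, the scraper's plate leans away from the scene camera (towards -y), with the foot towards +y. So its +y face can push towards the tray without turning round. Next I move over the scraper to measure it.

Call:
arm_command:
  increments:
    - {"offset": [-0.4,-0.06,0],"dr": [0,0,0],"hand": 1}
    - {"offset": [-0.4,-0.06,0],"dr": [0,0,0],"hand": 1}
    - {"offset": [-0.4,-0.06,0],"dr": [0,0,0],"hand": 1}
    - {"offset": [-0.4,-0.06,0],"dr": [0,0,0],"hand": 1}
    - {"offset": [-0.4,-0.06,0],"dr": [0,0,0],"hand": 1}
    - {"offset": [-0.4,-0.06,0],"dr": [0,0,0],"hand": 1}
    - {"offset": [-0.4,-0.06,0],"dr": [0,0,0],"hand": 1}
    - {"offset": [-0.4,-0.06,0],"dr": [0,0,0],"hand": 1}

```text
time_s: 0.95
eef_pos: [466.7, -385.9, 231.1]
ee_rot: [-0.0, 0.707, 0.707, 0.0]
force: [0.3, 0.2, -0.2]
grip_width: 1.002
grip_force: 0.0
```

```bash
cat >> h.py <<'E'
import pickle
def shot(name,cam="wrist"):
    from rig import ctrl
    i=ctrl.camera_info(cam); im=ctrl.capture(cam)[:,:,::-1].copy()
    cv2.imwrite(f"pics/{name}.png",im); pickle.dump(i,open(f"pics/{name}.pkl","wb")); return i,im
def load(name): return pickle.load(open(f"pics/{name}.pkl","rb")),cv2.imread(f"pics/{name}.png")
def brown(im):
    h=cv2.cvtColor(im,cv2.COLOR_BGR2HSV); m=cv2.inRange(h,(5,90,40),(18,255,220))
    c=max(cv2.findContours(m,0,2)[0],key=cv2.contourArea); return c
E
python3 - <<'E'
from h import *; from rig import ctrl
i,im=shot("w1"); c=brown(im); print(cv2.contourArea(c),cv2.boundingRect(c),cv2.boxPoints(cv2.minAreaRect(c)).round().tolist())
s=ctrl.sense(); print(s["eef_pos"],s["time_s"],s["joints"].round(2))
E
```

```text
4951.5 (264, 209, 107, 85) [[255.0, 247.0], [351.0, 208.0], [371.0, 256.0], [274.0, 295.0]]
[ 464.5904788  -392.25424198  230.20049014] 1.0 [-0.89  0.5   1.23 -0.    1.41 -0.89]
```

View pics/w1.png

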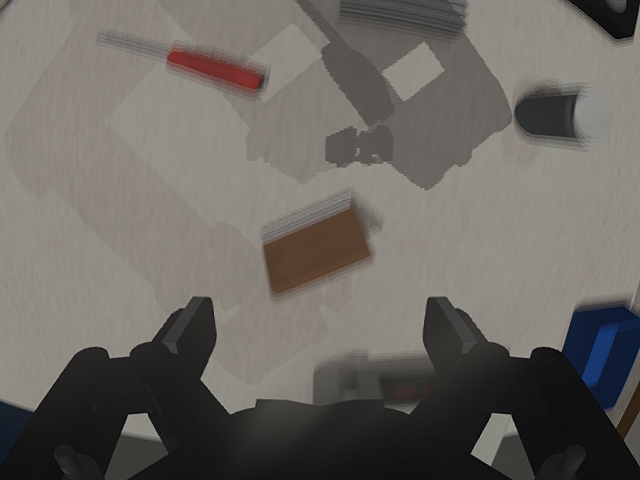

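Seen from above (blurred by motion): the brown plate spans about (264–371, 209–294), with the foot's upper face above it at (263–353, 190–240), so it leans to -y. The next two shots are still ones, from two positions.

```bash
python3 -c "
from h import *; shot('w2')"
```

Call:
arm_command:
  increments:
    - {"offset": [-0.3,0,0],"dr": [0,0,0.0],"hand": 1}
    - {"offset": [-0.3,0,0],"dr": [0,0,0.0],"hand": 1}
    - {"offset": [0,0,0],"dr": [0,0,0],"hand": 1}
    - {"offset": [0,0,0],"dr": [0,0,0],"hand": 1}

```text
time_s: 1.45
eef_pos: [467.3, -455.8, 230.6]
ee_rot: [-0.001, 0.707, 0.707, 0.0]
force: [-0.1, 0.7, -0.5]
grip_width: 1.001
grip_force: 0.0
```

Run:
```python
from h import *
np.set_printoptions(precision=1,suppress=True)
i3,im3=shot("w3"); i2,im2=load("w2"); Q=[]
for i,im in ((i2,im2),(i3,im3)):
    c=cv2.convexHull(brown(im)); q=cv2.approxPolyDP(c,5,True)[:,0]; print(cv2.contourArea(c),q.tolist()); Q.append(q)
a=np.vstack([cv2.resize(im[150:330,220:420],(600,540)) for im in (im2,)]) ; b=cv2.resize(im3[100:280,220:420],(600,540))
cv2.imwrite("pics/crop2.png",np.hstack([a[:,:400],b[:,:400]]))
# side & scene views
for n in ("side0","scene0"):
    c=cv2.convexHull(brown(cv2.imread(f"pics/{n}.png")[120:,:450])) ; print(n,cv2.contourArea(c),(cv2.approxPolyDP(c,3,True)[:,0]+[0,120]).tolist())
```

```text
6325.5 [[355, 191], [378, 245], [278, 285], [265, 229]]
6102.0 [[353, 126], [378, 173], [272, 218], [260, 167]]
side0 1656.5 [[236, 120], [238, 150], [190, 154], [187, 120]]
scene0 716.5 [[191, 146], [206, 165], [188, 186], [173, 166]]
```

Run:
```python
from h import *
np.set_printoptions(precision=1,suppress=True)
i2,im2=load("w2"); i3,im3=load("w3")
for a,b,n in [((378,245),(378,173),"topR"),((278,285),(272,218),"topL"),((355,191),(353,126),"baseR"),((265,229),(260,167),"baseL")]:
    X,e=tri(ray("wrist",i2,a),ray("wrist",i3,b)); print(n,X,e, "plane:",plane("wrist",i3,b,65 if n[0]=="t" else 16))
```

```text
topR [ 516.2 -418.1   67.3] [0.3, 0.3] plane: [ 516.8 -418.3   65. ]
topL [ 426.6 -458.3   61.8] [0.0, 0.0] plane: [ 427.  -457.5   65. ]
baseR [ 499.3 -378.8   18.8] [0.0, 0.0] plane: [ 499.5 -378.8   16. ]
baseL [ 409.4 -418.7   11.8] [0.1, 0.1] plane: [ 410.  -418.3   16. ]
```

View pics/crop2.png

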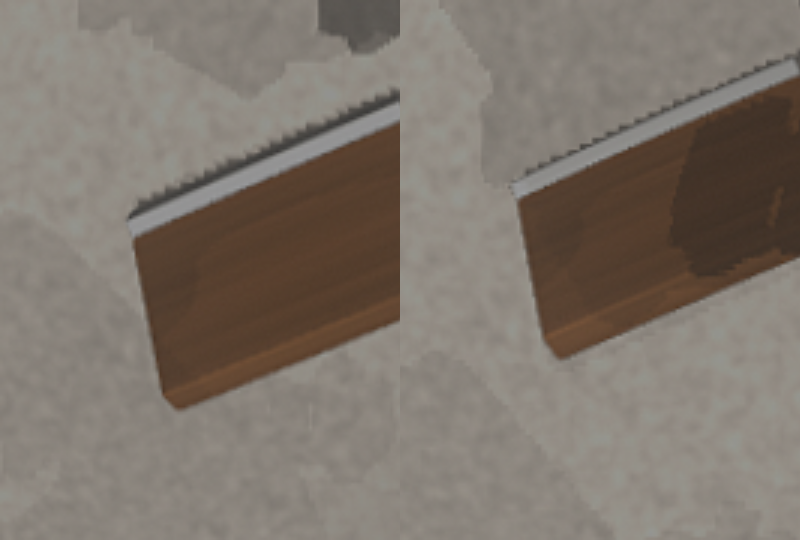

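The scraper's grip plate is clear: a brown face with a grey foot strip at +y, yaw 24°, heights 64.6 mm (top corner) and 15.3 mm (base). Next I plan the grasp.

```bash
cat >> h.py <<'E'
def pose():
    from rig import ctrl
    s=ctrl.sense(); q=s["ee_rot"]; return np.array(s["eef_pos"]),Rot.from_quat([q[1],q[2],q[3],q[0]])
def rows(p,R,pt,Rt,n,dec=2,hand=None):
    out=[]
    for k in range(n):
        m=n-k; rv=(R.inv()*Rt).as_rotvec()/m; d=R.inv().apply((pt-p)/m)
        dr=np.round(rv/(np.pi/4),dec); o=np.round(d/120,dec)
        p=p+R.apply(o*120); R=R*Rot.from_rotvec(dr*np.pi/4)
        out.append((o.tolist(),dr.tolist()))
    for o,dr in out: print('{"offset":%s,"dr":%s,"hand":%s},'%(o,dr,hand))
    print("err",(pt-p).round(1),np.degrees((R.inv()*Rt).magnitude()).round(2)); return p,R
def scr(yaw,tilt=35):  # tool orientation holding scraper with given yaw (deg)
    a=np.radians(yaw);t=np.radians(tilt)
    x=np.array([np.cos(a),np.sin(a),0]);ys=np.array([-np.sin(a),np.cos(a),0]);Z=np.array([0,0,1.])
    z=np.sin(t)*ys-np.cos(t)*Z; return Rot.from_matrix(np.c_[x,np.cross(z,x),z]),ys,z
E
python3 - <<'E'
from h import *
g=np.array([466.6,-426.7,53.3]); Rt,ys,z=scr(24)
p,R=pose(); p,R=rows(p,R,g-61*z,Rt,10,hand=.2)
rows(p,R,g+19*z,Rt,3,hand=.2)
E
```

```text
{"offset":[-0.0, 0.01, 0.11],"dr":[0.07, 0.04, 0.14],"hand":0.2},
{"offset":[-0.01, 0.02, 0.11],"dr":[0.07, 0.05, 0.14],"hand":0.2},
{"offset":[-0.01, 0.02, 0.1],"dr":[0.07, 0.04, 0.14],"hand":0.2},
{"offset":[-0.01, 0.03, 0.1],"dr":[0.07, 0.05, 0.14],"hand":0.2},
{"offset":[-0.01, 0.04, 0.1],"dr":[0.07, 0.05, 0.14],"hand":0.2},
{"offset":[-0.0, 0.04, 0.1],"dr":[0.07, 0.04, 0.14],"hand":0.2},
{"offset":[-0.0, 0.05, 0.09],"dr":[0.07, 0.05, 0.14],"hand":0.2},
{"offset":[-0.0, 0.05, 0.09],"dr":[0.07, 0.04, 0.15],"hand":0.2},
{"offset":[-0.0, 0.06, 0.09],"dr":[0.06, 0.05, 0.14],"hand":0.2},
{"offset":[0.0, 0.06, 0.09],"dr":[0.07, 0.04, 0.15],"hand":0.2},
err [ 0.4 -0.1 -0.4] 0.29
{"offset":[0.0, 0.0, 0.22],"dr":[-0.0, 0.0, -0.0],"hand":0.2},
{"offset":[0.0, 0.0, 0.22],"dr":[-0.0, 0.0, -0.0],"hand":0.2},
{"offset":[0.0, 0.01, 0.23],"dr":[-0.0, 0.01, -0.0],"hand":0.2},
err [0.4 0.5 0.5] 0.29
```

Call:
arm_command:
  increments:
    - {"offset": [0,0.01,0.11],"dr": [0.07,0.04,0.14],"hand": 0.2}
    - {"offset": [-0.01,0.02,0.11],"dr": [0.07,0.05,0.14],"hand": 0.2}
    - {"offset": [-0.01,0.02,0.1],"dr": [0.07,0.04,0.14],"hand": 0.2}
    - {"offset": [-0.01,0.03,0.1],"dr": [0.07,0.05,0.14],"hand": 0.2}
    - {"offset": [-0.01,0.04,0.1],"dr": [0.07,0.05,0.14],"hand": 0.2}
    - {"offset": [0,0.04,0.1],"dr": [0.07,0.04,0.14],"hand": 0.2}
    - {"offset": [0,0.05,0.09],"dr": [0.07,0.05,0.14],"hand": 0.2}
    - {"offset": [0,0.05,0.09],"dr": [0.07,0.04,0.15],"hand": 0.2}

```text
time_s: 2.3
eef_pos: [479.3, -457.6, 129.9]
ee_rot: [-0.245, 0.916, 0.314, -0.054]
force: [-0.0, 0.6, 0.3]
grip_width: 0.6
grip_force: 0.0
```

Call:
arm_command:
  increments:
    - {"offset": [0,0.06,0.09],"dr": [0.06,0.05,0.14],"hand": 0.2}
    - {"offset": [0,0.06,0.09],"dr": [0.07,0.04,0.15],"hand": 0.2}
    - {"offset": [0,0,0],"dr": [0,0,0],"hand": 0.2}
    - {"offset": [0,0,0],"dr": [0,0,0],"hand": 0.2}

```text
time_s: 2.7
eef_pos: [480.8, -458.8, 104.4]
ee_rot: [-0.294, 0.933, 0.2, -0.065]
force: [-0.5, 0.6, 1.0]
grip_width: 0.6
grip_force: 0.0
```

Run:
```python
from h import *; from rig import ctrl
g=np.array([466.6,-426.7,53.3]); Rt,ys,z=scr(24)
p,R=pose(); print(p,R.as_matrix().round(3).tolist(),ctrl.sense()["joints"].round(2))
rows(p,R,g+19*z,Rt,3,hand=.2)
i,im=shot("w4"); cv2.imwrite("pics/w4v.png",im)
```

```text
[ 480.75533616 -458.8492178   104.38521389] [[0.912, 0.334, -0.238], [0.41, -0.748, 0.522], [-0.004, -0.574, -0.819]] [-0.98  1.15  0.5   0.11  2.1   0.2 ]
{"offset":[0.0, 0.0, 0.22],"dr":[0.0, 0.0, 0.0],"hand":0.2},
{"offset":[0.0, 0.0, 0.23],"dr":[0.0, 0.0, 0.0],"hand":0.2},
{"offset":[0.0, 0.0, 0.22],"dr":[0.0, 0.01, 0.0],"hand":0.2},
err [ 0.5  0.1 -0.8] 0.17
```

View pics/w4v.png

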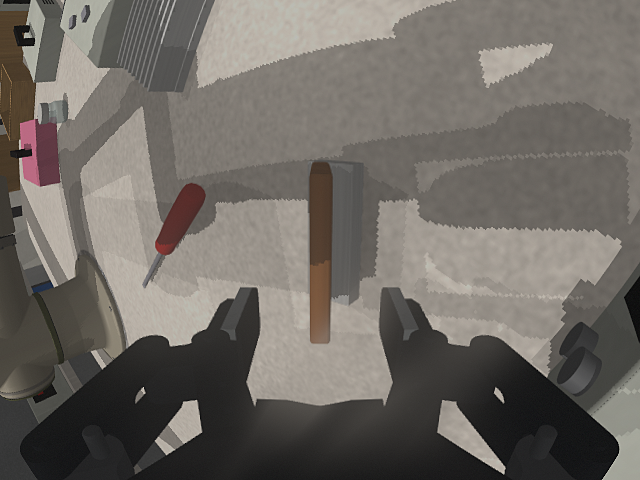

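The plate is seen edge-on and centred at column 320 between the fingers, with the foot to the right as expected. Now I advance and grip.

Call:
arm_command:
  increments:
    - {"offset": [0,0,0.22],"dr": [0,0,0],"hand": 0.2}
    - {"offset": [0,0,0.23],"dr": [0,0,0],"hand": 0.2}
    - {"offset": [0,0,0.22],"dr": [0,0,0],"hand": 0.2}
    - {"offset": [0,0,0],"dr": [0,0,0],"hand": 0.2}
    - {"offset": [0,0,0],"dr": [0,0,0],"hand": -1}
    - {"offset": [0,0,0],"dr": [0,0,0],"hand": -1}
    - {"offset": [0,0,0],"dr": [0,0,0],"hand": -1}
    - {"offset": [0,0,0],"dr": [0,0,0],"hand": -1}
  grip_force: 70

```text
time_s: 3.55
eef_pos: [461.9, -418.5, 39.7]
ee_rot: [-0.293, 0.933, 0.198, -0.064]
force: [2.6, -2.4, 5.5]
grip_width: 0.129
grip_force: 69.4
```

Call:
arm_command:
  increments:
    - {"offset": [0,0,0],"dr": [0,0,0],"hand": -1}
    - {"offset": [0,0,0],"dr": [0,0,0],"hand": -1}

```text
time_s: 3.75
eef_pos: [461.9, -418.5, 39.8]
ee_rot: [-0.293, 0.933, 0.198, -0.064]
force: [2.1, -3.8, 5.4]
grip_width: 0.125
grip_force: 69.4
```

Run:
```python
from h import *
np.set_printoptions(precision=1,suppress=True)
i,im=load("w3"); i1,_=load("w1")
print("can",plane("wrist",i1,(590,115),110))
p,R=pose(); ref=R; pickle.dump((p,R),open("ref.pkl","wb"))
print(R.as_matrix().round(3).tolist())
yaw=np.degrees(np.arctan2(R.as_matrix()[1,0],R.as_matrix()[0,0])); print(yaw)
Rt=Rot.from_euler("z",-6-yaw,degrees=True)*R
q=p+[0,0,125]; a,b=rows(p,R,q,R,3,hand=-1)
a,b=rows(a,b,np.array([536.2,-85.6,39.8+125]),Rt,9,hand=-1)
# refine slugs via dark blobs on lid in wrist0
```

```text
can [ 696.3 -283.1  110. ]
[[0.914, 0.332, -0.235], [0.407, -0.751, 0.521], [-0.004, -0.571, -0.821]]
23.986373105877885
{"offset":[-0.0, -0.2, -0.28],"dr":[0.0, 0.0, 0.0],"hand":-1},
{"offset":[-0.0, -0.2, -0.29],"dr":[0.0, 0.0, 0.0],"hand":-1},
{"offset":[-0.0, -0.2, -0.28],"dr":[0.0, 0.0, 0.0],"hand":-1},
err [-0.1 -0.9  0.2] 0.0
{"offset":[0.19, -0.21, 0.14],"dr":[0.0, 0.04, 0.06],"hand":-1},
{"offset":[0.17, -0.22, 0.15],"dr":[0.0, 0.04, 0.06],"hand":-1},
{"offset":[0.16, -0.22, 0.16],"dr":[0.0, 0.04, 0.06],"hand":-1},
{"offset":[0.14, -0.23, 0.16],"dr":[0.0, 0.04, 0.06],"hand":-1},
{"offset":[0.13, -0.24, 0.16],"dr":[0.0, 0.04, 0.06],"hand":-1},
{"offset":[0.11, -0.24, 0.17],"dr":[0.0, 0.05, 0.06],"hand":-1},
{"offset":[0.09, -0.25, 0.17],"dr":[0.0, 0.04, 0.06],"hand":-1},
{"offset":[0.07, -0.25, 0.17],"dr":[0.0, 0.05, 0.06],"hand":-1},
{"offset":[0.06, -0.26, 0.18],"dr":[0.0, 0.04, 0.07],"hand":-1},
err [-0.3 -0.4 -0.2] 0.2
```

Call:
arm_command:
  increments:
    - {"offset": [0,-0.1,-0.14],"dr": [0,0,0],"hand": -1}
    - {"offset": [0,-0.2,-0.28],"dr": [0,0,0],"hand": -1}
    - {"offset": [0,-0.2,-0.29],"dr": [0,0,0],"hand": -1}
    - {"offset": [0,-0.1,-0.14],"dr": [0,0,0],"hand": -1}
    - {"offset": [0.19,-0.21,0.14],"dr": [0,0.04,0.06],"hand": -1}
    - {"offset": [0.17,-0.22,0.15],"dr": [0,0.04,0.06],"hand": -1}
    - {"offset": [0.16,-0.22,0.16],"dr": [0,0.04,0.06],"hand": -1}
    - {"offset": [0.14,-0.23,0.16],"dr": [0,0.04,0.06],"hand": -1}

```text
time_s: 4.55
eef_pos: [494.7, -268.0, 163.1]
ee_rot: [-0.298, 0.95, 0.089, -0.033]
force: [0.8, -0.2, -3.3]
grip_width: 0.135
grip_force: 69.0
```

Call:
arm_command:
  increments:
    - {"offset": [0.13,-0.24,0.16],"dr": [0,0.04,0.06],"hand": -1}
    - {"offset": [0.11,-0.24,0.17],"dr": [0,0.05,0.06],"hand": -1}
    - {"offset": [0.09,-0.25,0.17],"dr": [0,0.04,0.06],"hand": -1}
    - {"offset": [0.07,-0.25,0.17],"dr": [0,0.05,0.06],"hand": -1}
    - {"offset": [0.06,-0.26,0.18],"dr": [0,0.04,0.07],"hand": -1}
    - {"offset": [0,0,0],"dr": [0,0,0],"hand": -1}
    - {"offset": [0,0,0],"dr": [0,0,0],"hand": -1}
    - {"offset": [0,0,0],"dr": [0,0,0],"hand": -1}

```text
time_s: 5.35
eef_pos: [536.2, -85.5, 164.2]
ee_rot: [-0.299, 0.953, -0.052, 0.012]
force: [0.9, -0.1, -2.9]
grip_width: 0.127
grip_force: 69.4
```

Run:
```python
from h import *; from rig import ctrl
np.set_printoptions(precision=1,suppress=True)
i,im=shot("w5"); j,sd=shot("s5","side"); k,sc=shot("c5","scene")
p,R=pose(); print(p,R.as_matrix().round(3).tolist(),ctrl.sense()["joints"].round(2),ctrl.sense()["time_s"])
b=cv2.resize(sd[150:330,270:430],(400,450)); a=cv2.resize(im,(800,600))
cv2.imwrite("pics/crop5.png",np.hstack([cv2.resize(im[:,:],(400,300)).repeat(1,0),cv2.resize(sd[150:330,270:430],(400,450))[:300]]) if 0 else np.hstack([cv2.resize(im[0:300,200:460],(400,450)),b]))
```

```text
[536.1 -85.5 164.1] [[0.994, -0.092, 0.055], [-0.107, -0.816, 0.569], [-0.008, -0.571, -0.821]] [-0.6  0.5  1.5  0.5  1.5  0.9] 5.5
```

View pics/crop5.png

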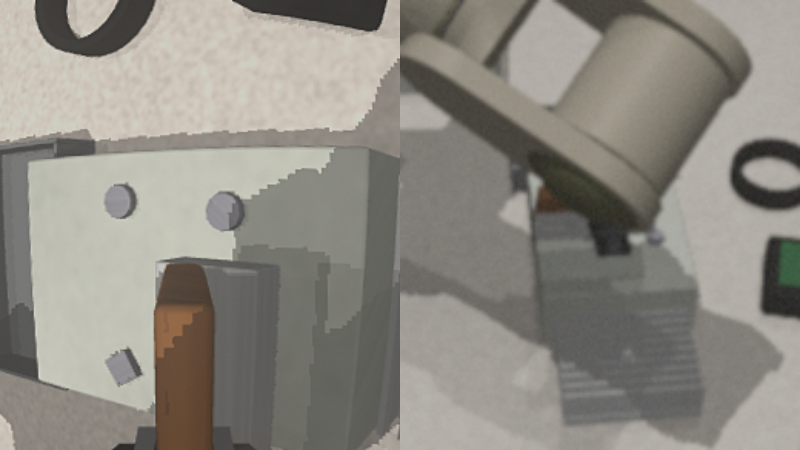

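Wrist view w5: the held scraper hovers over the lid's -y half. Slug2 is at (278,134), slug4 at (346,141) and slug1 at (280,245); slug3 is hidden behind the plate. Lid corners are at (221,103), (437,100) and (225,252).

Run:
```python
from h import *
np.set_printoptions(precision=1,suppress=True)
i,im=load("w5"); w=None
P=[plane("wrist",i,p,60) for p in [(221.5,103),(437,100),(225,252)]]; print(P)
for p in [(278,134),(346,141),(280,245)]: print("slug",plane("wrist",i,p,66))
d=P[0]-P[1];print(np.degrees(np.arctan2(-d[0],d[1])),np.linalg.norm(d)); d=P[0]-P[2];print(np.degrees(np.arctan2(d[1],d[0])),np.linalg.norm(d)); print("C",(P[1]+P[2])/2)
p,R=pose(); a=p
C=np.array([573,-3]);
```

```text
[array([652.1,  82.1,  60. ]), array([ 626.1, -108.4,   60. ]), array([512.5, 102.9,  60. ])]
slug [615.4  13.6  66. ]
slug [604.7 -45.4  66. ]
slug [527.5  23.8  66. ]
-7.77350423837564 192.1949408431665
-8.480808101611853 141.12192297488505
C [569.3  -2.7  60. ]
```

Call:
arm_command:
  increments:
    - {"offset": [0,0.09,0.13],"dr": [0,0,0],"hand": -1}
    - {"offset": [0,0.09,0.13],"dr": [0,0,0],"hand": -1}
    - {"offset": [0,0.07,0.1],"dr": [0,0,0],"hand": -1}
    - {"offset": [0,0.02,0.03],"dr": [0,0,0],"hand": -1}
    - {"offset": [0,0,0],"dr": [0,0,0],"hand": -1}
    - {"offset": [0,0,0],"dr": [0,0,0],"hand": -1}

```text
time_s: 6.1
eef_pos: [536.0, -84.5, 108.0]
ee_rot: [-0.299, 0.953, -0.052, 0.013]
force: [-1.0, -0.0, -2.3]
grip_width: 0.135
grip_force: 69.3
```

Call:
arm_command:
  increments:
    - {"offset": [0,0.013,0.018],"dr": [0,0,0],"hand": -1}
    - {"offset": [0,0.013,0.018],"dr": [0,0,0],"hand": -1}
    - {"offset": [0,0.01,0.014],"dr": [0,0,0],"hand": -1}
    - {"offset": [0,0,0],"dr": [0,0,0],"hand": -1}
    - {"offset": [0,0,0],"dr": [0,0,0],"hand": -1}

```text
time_s: 6.6
eef_pos: [535.6, -84.3, 100.0]
ee_rot: [-0.299, 0.953, -0.052, 0.012]
force: [-0.4, -0.2, -3.0]
grip_width: 0.132
grip_force: 69.5
```

Call:
arm_command:
  increments:
    - {"offset": [0,0.005,0.007],"dr": [0,0,0],"hand": -1}
    - {"offset": [0,0.004,0.006],"dr": [0,0,0],"hand": -1}
    - {"offset": [0,0,0],"dr": [0,0,0],"hand": -1}
    - {"offset": [0,0,0],"dr": [0,0,0],"hand": -1}

```text
time_s: 7.0
eef_pos: [535.6, -84.4, 99.7]
ee_rot: [-0.3, 0.953, -0.051, 0.013]
force: [-6.2, -1.6, 10.9]
grip_width: 0.129
grip_force: 71.6
```

Call:
arm_command:
  increments:
    - {"offset": [0.001,-0.103,0.0716],"dr": [0,0,0],"hand": -1}
    - {"offset": [0.001,-0.103,0.0716],"dr": [0,0,0],"hand": -1}
    - {"offset": [0.001,-0.103,0.0716],"dr": [0,0,0],"hand": -1}
    - {"offset": [0.001,-0.103,0.0716],"dr": [0,0,0],"hand": -1}
    - {"offset": [0.001,-0.103,0.0716],"dr": [0,0,0],"hand": -1}

```text
time_s: 7.5
eef_pos: [545.4, -10.0, 99.7]
ee_rot: [-0.299, 0.953, -0.052, 0.014]
force: [0.5, -7.0, 10.5]
grip_width: 0.132
grip_force: 71.7
```

Run:
```python
from h import *; from rig import ctrl
i,im=shot("w6"); p,R=pose(); print(p,R.as_matrix().round(3).tolist(),ctrl.sense()["force"])
cv2.imwrite("pics/crop6.png",cv2.resize(im[0:320,150:500],(700,600)))
```

```text
[545.243951    -7.78611444  99.67258487] [[0.994, -0.089, 0.057], [-0.106, -0.816, 0.569], [-0.004, -0.572, -0.82]] [3.32451021 1.04355861 4.41460324]
```

View pics/crop6.png

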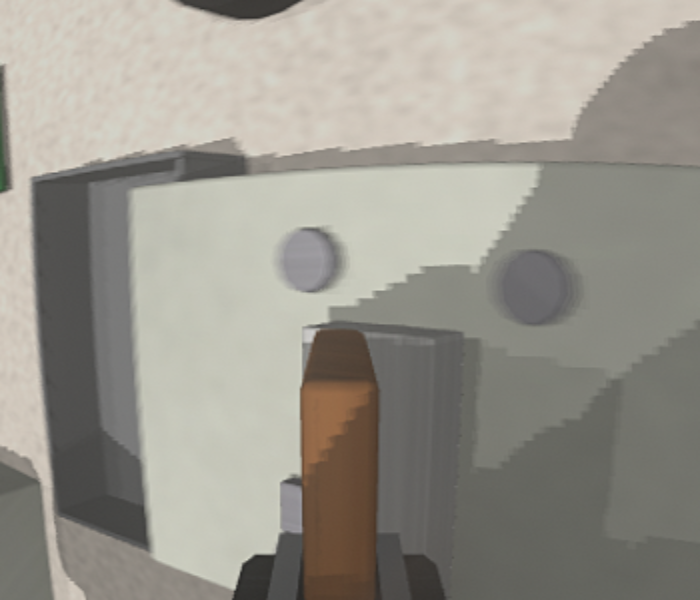

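Slug1 is in front of the face, crop (290,503). Slug2 (308,260) and slug4 (535,287) lie clear beyond the foot's end, so I continue to the lid's end.

Call:
arm_command:
  increments:
    - {"offset": [0.001,-0.103,0.0716],"dr": [0,0,0],"hand": -1}
    - {"offset": [0.001,-0.103,0.0716],"dr": [0,0,0],"hand": -1}
    - {"offset": [0.001,-0.103,0.0716],"dr": [0,0,0],"hand": -1}
    - {"offset": [0.001,-0.103,0.0716],"dr": [0,0,0],"hand": -1}
    - {"offset": [0.001,-0.103,0.0716],"dr": [0,0,0],"hand": -1}
    - {"offset": [0.001,-0.1,0.0695],"dr": [0,0,0],"hand": -1}
    - {"offset": [0,0,0],"dr": [0,0,0],"hand": -1}
    - {"offset": [0,0,0],"dr": [0,0,0],"hand": -1}

```text
time_s: 8.35
eef_pos: [555.1, 80.8, 99.6]
ee_rot: [-0.3, 0.952, -0.051, 0.013]
force: [0.9, 5.0, 5.1]
grip_width: 0.129
grip_force: 70.1
```

Run:
```python
from h import *; from rig import ctrl
i,im=shot("w7"); p,R=pose(); print(p,R.as_matrix().round(3).tolist(),ctrl.sense()["force"])
pickle.dump((p,R),open("end1.pkl","wb"))
C=np.array([572,-3.]);a=np.radians(-6.7);x=np.array([np.cos(a),np.sin(a)]);y=np.array([-np.sin(a),np.cos(a)])
print("lidframe sole",(p[:2]+10*y-C)@x,(p[:2]+10*y-C)@y)
# next: up 40, to pass2 start
S=C+27*x-80*y; t=S-10*y; print(t)
q=np.array([*p[:2],140]);a1,b1=rows(p,R,q,R,2,3,-1)
Rt=Rot.from_euler("z",-0.6,degrees=True)*R
a1,b1=rows(a1,b1,np.array([*t,140]),Rt,6,3,-1)
rows(a1,b1,np.array([*t,104]),Rt,3,3,-1)
```

```text
[555.13034057  80.71519914  99.68231602] [[0.994, -0.09, 0.056], [-0.106, -0.814, 0.571], [-0.006, -0.574, -0.819]] [1.07417741 4.20042736 5.54561886]
lidframe sole -26.521564599923487 91.17528311112537
[588.3152412  -95.53546836]
{"offset":[-0.001, -0.096, -0.138],"dr":[0.0, 0.0, 0.0],"hand":-1},
{"offset":[-0.001, -0.097, -0.137],"dr":[0.0, 0.0, 0.0],"hand":-1},
err [ 0. -0.  0.] 0.0
{"offset":[0.072, 0.195, -0.137],"dr":[0.0, 0.001, 0.002],"hand":-1},
{"offset":[0.072, 0.195, -0.137],"dr":[0.0, 0.001, 0.002],"hand":-1},
{"offset":[0.073, 0.195, -0.137],"dr":[0.0, 0.001, 0.002],"hand":-1},
{"offset":[0.073, 0.195, -0.137],"dr":[0.0, 0.002, 0.002],"hand":-1},
{"offset":[0.073, 0.195, -0.137],"dr":[0.0, 0.001, 0.001],"hand":-1},
{"offset":[0.074, 0.195, -0.137],"dr":[0.0, 0.002, 0.002],"hand":-1},
err [-0.   0.   0.1] 0.02
{"offset":[0.0, 0.057, 0.082],"dr":[0.0, -0.0, -0.0],"hand":-1},
{"offset":[0.001, 0.057, 0.082],"dr":[0.0, -0.0, -0.0],"hand":-1},
{"offset":[0.0, 0.058, 0.082],"dr":[0.0, -0.0, -0.0],"hand":-1},
err [ 0.1 -0.   0.1] 0.02
```

Call:
arm_command:
  increments:
    - {"offset": [-0.001,-0.096,-0.138],"dr": [0,0,0],"hand": -1}
    - {"offset": [-0.001,-0.097,-0.137],"dr": [0,0,0],"hand": -1}
    - {"offset": [0.072,0.195,-0.137],"dr": [0,0.001,0.002],"hand": -1}
    - {"offset": [0.072,0.195,-0.137],"dr": [0,0.001,0.002],"hand": -1}
    - {"offset": [0.073,0.195,-0.137],"dr": [0,0.001,0.002],"hand": -1}
    - {"offset": [0.073,0.195,-0.137],"dr": [0,0.002,0.002],"hand": -1}
    - {"offset": [0.073,0.195,-0.137],"dr": [0,0.001,0.001],"hand": -1}
    - {"offset": [0.074,0.195,-0.137],"dr": [0,0.002,0.002],"hand": -1}

```text
time_s: 9.2
eef_pos: [587.7, -97.7, 138.6]
ee_rot: [-0.299, 0.952, -0.057, 0.014]
force: [1.0, 0.7, -3.1]
grip_width: 0.131
grip_force: 69.7
```

Call:
arm_command:
  increments:
    - {"offset": [0,0,0],"dr": [0,0,0],"hand": -1}
    - {"offset": [0,0,0],"dr": [0,0,0],"hand": -1}
    - {"offset": [0,0.057,0.082],"dr": [0,0,0],"hand": -1}
    - {"offset": [0,0.057,0.082],"dr": [0,0,0],"hand": -1}
    - {"offset": [0,0.057,0.082],"dr": [0,0,0],"hand": -1}
    - {"offset": [0,0,0],"dr": [0,0,0],"hand": -1}

```text
time_s: 9.8
eef_pos: [586.7, -95.6, 101.0]
ee_rot: [-0.3, 0.952, -0.057, 0.013]
force: [-0.3, 0.2, -2.9]
grip_width: 0.128
grip_force: 69.7
```

Call:
arm_command:
  increments:
    - {"offset": [0,0.006,0.008],"dr": [0,0,0],"hand": -1}
    - {"offset": [0,0.006,0.0085],"dr": [0,0,0],"hand": -1}
    - {"offset": [0,0,0],"dr": [0,0,0],"hand": -1}
    - {"offset": [0,0,0],"dr": [0,0,0],"hand": -1}

```text
time_s: 10.2
eef_pos: [587.4, -96.5, 100.6]
ee_rot: [-0.299, 0.952, -0.057, 0.014]
force: [-0.3, 0.1, -2.4]
grip_width: 0.127
grip_force: 69.7
```

Run:
```python
from h import *; from rig import ctrl
p,R=pose(); print(p,R.as_matrix().round(3).tolist(),ctrl.sense()["force"])
C=np.array([572,-3.]);a=np.radians(-6.7);x=np.array([np.cos(a),np.sin(a)]);y=np.array([-np.sin(a),np.cos(a)])
rows(p,R,p+np.r_[y*171,0],R,11,4,-1)
```

```text
[587.44678332 -96.47135204 100.60112155] [[0.993, -0.1, 0.061], [-0.117, -0.815, 0.568], [-0.007, -0.571, -0.821]] [-0.33300275  0.08617894 -2.40459322]
{"offset":[0.0, -0.1063, 0.074],"dr":[0.0, 0.0, 0.0],"hand":-1},
{"offset":[0.0, -0.1063, 0.074],"dr":[0.0, 0.0, 0.0],"hand":-1},
{"offset":[0.0, -0.1063, 0.074],"dr":[0.0, 0.0, 0.0],"hand":-1},
{"offset":[0.0, -0.1063, 0.074],"dr":[0.0, 0.0, 0.0],"hand":-1},
{"offset":[0.0, -0.1063, 0.074],"dr":[0.0, 0.0, 0.0],"hand":-1},
{"offset":[0.0, -0.1063, 0.074],"dr":[0.0, 0.0, 0.0],"hand":-1},
{"offset":[0.0, -0.1064, 0.074],"dr":[0.0, 0.0, 0.0],"hand":-1},
{"offset":[0.0, -0.1063, 0.074],"dr":[0.0, 0.0, 0.0],"hand":-1},
{"offset":[0.0, -0.1064, 0.074],"dr":[0.0, 0.0, 0.0],"hand":-1},
{"offset":[0.0, -0.1063, 0.074],"dr":[0.0, 0.0, 0.0],"hand":-1},
{"offset":[0.0001, -0.1064, 0.0741],"dr":[0.0, 0.0, 0.0],"hand":-1},
err [-0. -0. -0.] 0.0
```

Still ~1 mm above the lid. I lower to contact, then wipe.

Call:
arm_command:
  increments:
    - {"offset": [0,0.004,0.006],"dr": [0,0,0],"hand": -1}
    - {"offset": [0,0.004,0.006],"dr": [0,0,0],"hand": -1}
    - {"offset": [0,0,0],"dr": [0,0,0],"hand": -1}
    - {"offset": [0,0,0],"dr": [0,0,0],"hand": -1}

```text
time_s: 10.6
eef_pos: [587.5, -96.5, 99.7]
ee_rot: [-0.299, 0.952, -0.057, 0.014]
force: [-3.9, -1.0, 4.3]
grip_width: 0.132
grip_force: 71.0
```

Call:
arm_command:
  increments:
    - {"offset": [0,-0.1063,0.0743],"dr": [0,0,0],"hand": -1}
    - {"offset": [0,-0.1063,0.0743],"dr": [0,0,0],"hand": -1}
    - {"offset": [0,-0.1063,0.0743],"dr": [0,0,0],"hand": -1}
    - {"offset": [0,-0.1063,0.0743],"dr": [0,0,0],"hand": -1}
    - {"offset": [0,-0.1063,0.0743],"dr": [0,0,0],"hand": -1}
    - {"offset": [0,-0.1063,0.0743],"dr": [0,0,0],"hand": -1}
    - {"offset": [0,-0.1063,0.0743],"dr": [0,0,0],"hand": -1}

```text
time_s: 11.3
eef_pos: [601.0, 11.9, 99.7]
ee_rot: [-0.299, 0.952, -0.057, 0.015]
force: [-0.4, -4.7, 5.0]
grip_width: 0.127
grip_force: 71.3
```

Call:
arm_command:
  increments:
    - {"offset": [0,-0.1063,0.074],"dr": [0,0,0],"hand": -1}
    - {"offset": [0,-0.1063,0.074],"dr": [0,0,0],"hand": -1}
    - {"offset": [0,-0.1063,0.074],"dr": [0,0,0],"hand": -1}
    - {"offset": [0,-0.1063,0.074],"dr": [0,0,0],"hand": -1}
    - {"offset": [0,0,0],"dr": [0,0,0],"hand": -1}
    - {"offset": [0,0,0],"dr": [0,0,0],"hand": -1}

```text
time_s: 11.9
eef_pos: [607.7, 74.4, 99.7]
ee_rot: [-0.3, 0.952, -0.056, 0.014]
force: [0.6, 4.4, 6.4]
grip_width: 0.131
grip_force: 70.5
```

Run:
```python
from h import *; from rig import ctrl
p,R=pose(); print(p,ctrl.sense()["force"]); shot("w8")
# go up 90 then back toward scraper parking, stopping above -y of lid to look
q=p+[0,0,90]; a,b=rows(p,R,q,R,3,3,-1)
```

```text
[607.65167415  74.44846948  99.66013438] [0.64621827 4.4066991  6.35183072]
{"offset":[-0.002, -0.143, -0.205],"dr":[0.0, 0.0, 0.0],"hand":-1},
{"offset":[-0.001, -0.144, -0.205],"dr":[0.0, 0.0, 0.0],"hand":-1},
{"offset":[-0.002, -0.143, -0.204],"dr":[0.0, 0.0, 0.0],"hand":-1},
err [ 0. -0.  0.] 0.0
```

Call:
arm_command:
  increments:
    - {"offset": [-0.002,-0.143,-0.205],"dr": [0,0,0],"hand": -1}
    - {"offset": [-0.001,-0.144,-0.205],"dr": [0,0,0],"hand": -1}
    - {"offset": [-0.002,-0.143,-0.204],"dr": [0,0,0],"hand": -1}
    - {"offset": [0,0,0],"dr": [0,0,0],"hand": -1}

```text
time_s: 12.35
eef_pos: [608.5, 72.9, 191.6]
ee_rot: [-0.298, 0.953, -0.056, 0.017]
force: [-0.2, 0.0, -3.0]
grip_width: 0.129
grip_force: 69.9
```

Run:
```python
from h import *; from rig import ctrl
p,R=pose(); print(p); shot("w9"); shot("c9","scene"); shot("s9","side")
p0,R0=pickle.load(open("ref.pkl","rb"))
a,b=rows(p,R,np.r_[p0[:2],150],R0,12,3,-1)
a,b=rows(a,b,np.r_[p0[:2],46],R0,4,3,-1)
```

```text
[608.51870608  72.88118962 191.57433921]
{"offset":[-0.061, 0.305, -0.176],"dr":[0.0, -0.033, -0.047],"hand":-1},
{"offset":[-0.077, 0.302, -0.175],"dr":[0.0, -0.033, -0.046],"hand":-1},
{"offset":[-0.092, 0.299, -0.172],"dr":[-0.0, -0.033, -0.047],"hand":-1},
{"offset":[-0.108, 0.295, -0.17],"dr":[-0.0, -0.033, -0.046],"hand":-1},
{"offset":[-0.123, 0.291, -0.167],"dr":[-0.0, -0.032, -0.047],"hand":-1},
{"offset":[-0.137, 0.286, -0.163],"dr":[-0.0, -0.033, -0.046],"hand":-1},
{"offset":[-0.152, 0.281, -0.16],"dr":[-0.0, -0.032, -0.047],"hand":-1},
{"offset":[-0.166, 0.275, -0.156],"dr":[-0.0, -0.033, -0.046],"hand":-1},
{"offset":[-0.18, 0.269, -0.151],"dr":[-0.0, -0.032, -0.047],"hand":-1},
{"offset":[-0.194, 0.263, -0.146],"dr":[-0.0, -0.033, -0.046],"hand":-1},
{"offset":[-0.207, 0.255, -0.141],"dr":[-0.0, -0.032, -0.047],"hand":-1},
{"offset":[-0.219, 0.247, -0.136],"dr":[-0.0, -0.033, -0.046],"hand":-1},
err [ 0.  -0.1  0. ] 0.02
{"offset":[0.001, 0.124, 0.178],"dr":[-0.0, 0.0, -0.0],"hand":-1},
{"offset":[0.001, 0.124, 0.178],"dr":[-0.0, 0.0, -0.0],"hand":-1},
{"offset":[0.001, 0.124, 0.177],"dr":[-0.0, 0.0, -0.0],"hand":-1},
{"offset":[0.001, 0.124, 0.178],"dr":[-0.0, 0.0, -0.0],"hand":-1},
err [-0. -0.  0.] 0.02
```

Run:
```python
from h import *
_,w=load("w9");_,c=load("c9");_,s=load("s9")
top=np.hstack([cv2.resize(w[:, :],(460,345)),cv2.resize(s[170:320,280:420],(340,345))])
bot=cv2.resize(c[200:370,190:400],(315,255)); bot=np.hstack([bot,cv2.resize(c[270:370,260:400],(357,255)),np.zeros((255,128,3),np.uint8)])
cv2.imwrite("pics/crop9.png",np.vstack([top,bot]))
```

```text
(no output)
```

View pics/crop9.png

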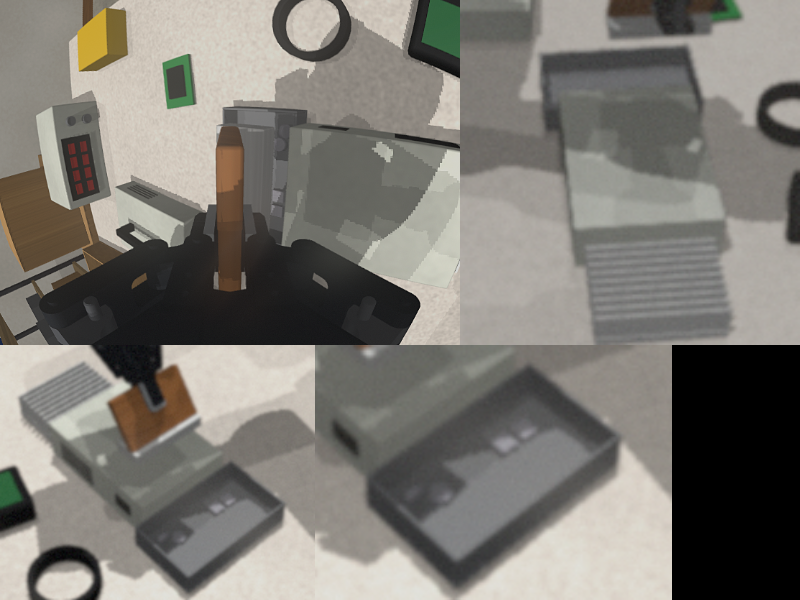

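The lid is clean, and all four slugs lie in the tray: two squares at crop (505,442) and (525,432), two rounds at (410,485) and (443,492). Now I put the scraper back.

Call:
arm_command:
  increments:
    - {"offset": [-0.061,0.305,-0.176],"dr": [0,-0.033,-0.047],"hand": -1}
    - {"offset": [-0.077,0.302,-0.175],"dr": [0,-0.033,-0.046],"hand": -1}
    - {"offset": [-0.092,0.299,-0.172],"dr": [0,-0.033,-0.047],"hand": -1}
    - {"offset": [-0.108,0.295,-0.17],"dr": [0,-0.033,-0.046],"hand": -1}
    - {"offset": [-0.123,0.291,-0.167],"dr": [0,-0.032,-0.047],"hand": -1}
    - {"offset": [-0.137,0.286,-0.163],"dr": [0,-0.033,-0.046],"hand": -1}
    - {"offset": [-0.152,0.281,-0.16],"dr": [0,-0.032,-0.047],"hand": -1}
    - {"offset": [-0.166,0.275,-0.156],"dr": [0,-0.033,-0.046],"hand": -1}

```text
time_s: 13.3
eef_pos: [508.4, -255.1, 158.6]
ee_rot: [-0.3, 0.946, 0.113, -0.041]
force: [0.5, -0.4, -2.5]
grip_width: 0.131
grip_force: 70.1
```

Call:
arm_command:
  increments:
    - {"offset": [-0.18,0.269,-0.151],"dr": [0,-0.032,-0.047],"hand": -1}
    - {"offset": [-0.194,0.263,-0.146],"dr": [0,-0.033,-0.046],"hand": -1}
    - {"offset": [-0.207,0.255,-0.141],"dr": [0,-0.032,-0.047],"hand": -1}
    - {"offset": [-0.219,0.247,-0.136],"dr": [0,-0.033,-0.046],"hand": -1}
    - {"offset": [0,0,0],"dr": [0,0,0],"hand": -1}
    - {"offset": [0,0,0],"dr": [0,0,0],"hand": -1}

```text
time_s: 13.9
eef_pos: [460.0, -417.6, 144.0]
ee_rot: [-0.296, 0.932, 0.196, -0.067]
force: [0.0, -0.3, -3.0]
grip_width: 0.131
grip_force: 70.3
```

Run:
```python
from h import *
p,R=pose(); p0,R0=pickle.load(open("ref.pkl","rb")); print(p,np.degrees((R.inv()*R0).magnitude()))
rows(p,R,np.r_[p0[:2],43],R0,4,3,-1)
```

```text
[ 460.0188326  -417.632361    144.04544063] 0.5537547241768551
{"offset":[0.005, 0.124, 0.17],"dr":[-0.003, 0.001, -0.001],"hand":-1},
{"offset":[0.004, 0.124, 0.17],"dr":[-0.003, 0.001, -0.001],"hand":-1},
{"offset":[0.004, 0.124, 0.17],"dr":[-0.002, 0.001, -0.001],"hand":-1},
{"offset":[0.004, 0.123, 0.171],"dr":[-0.003, 0.001, -0.002],"hand":-1},
err [ 0. -0. -0.] 0.02
```

Call:
arm_command:
  increments:
    - {"offset": [0.005,0.124,0.17],"dr": [-0.003,0,0],"hand": -1}
    - {"offset": [0.004,0.124,0.17],"dr": [-0.003,0,0],"hand": -1}
    - {"offset": [0.004,0.124,0.17],"dr": [-0.002,0,0],"hand": -1}
    - {"offset": [0.004,0.09,0.12],"dr": [-0.003,0,0],"hand": -1}
    - {"offset": [0,0.033,0.051],"dr": [0,0,0],"hand": -1}
    - {"offset": [0,0,0],"dr": [0,0,0],"hand": -1}
    - {"offset": [0,0,0],"dr": [0,0,0],"hand": -1}

```text
time_s: 14.6
eef_pos: [462.9, -419.0, 46.7]
ee_rot: [-0.289, 0.934, 0.197, -0.065]
force: [0.6, -0.3, -2.1]
grip_width: 0.129
grip_force: 70.2
```

Call:
arm_command:
  increments:
    - {"offset": [0,0.012,0.0175],"dr": [0,0,0],"hand": -1}
    - {"offset": [0,0.011,0.0155],"dr": [0.006,0,0],"hand": -1}
    - {"offset": [0,0.008,0.0115],"dr": [0.004,0,0],"hand": -1}
    - {"offset": [0,0.002,0.003],"dr": [0,0,0],"hand": -1}
    - {"offset": [0,0,0],"dr": [0,0,0],"hand": -1}
    - {"offset": [0,0,0],"dr": [0,0,0],"hand": -1}

```text
time_s: 15.2
eef_pos: [462.5, -419.0, 39.7]
ee_rot: [-0.294, 0.933, 0.197, -0.066]
force: [-1.6, -0.4, 5.4]
grip_width: 0.13
grip_force: 71.4
```

Call:
arm_command:
  increments:
    - {"offset": [0,0,0],"dr": [0,0,0],"hand": 0.2}
    - {"offset": [0,0,0],"dr": [0,0,0],"hand": 0.2}
    - {"offset": [0,0,0],"dr": [0,0,0],"hand": 0.2}
    - {"offset": [0,0,0],"dr": [0,0,0],"hand": 0.2}
    - {"offset": [0,0,-0.2],"dr": [0,0,0],"hand": 0.2}
    - {"offset": [0,0,-0.35],"dr": [0,0,0],"hand": 0.2}
    - {"offset": [0,0,-0.35],"dr": [0,0,0],"hand": 0.2}
    - {"offset": [0,0,-0.1],"dr": [0,0,0],"hand": 0.2}

```text
time_s: 16.0
eef_pos: [490.4, -479.5, 133.1]
ee_rot: [-0.292, 0.934, 0.197, -0.065]
force: [-0.7, -1.0, 0.5]
grip_width: 0.599
grip_force: 0.0
```

Run:
```python
from h import *; from rig import ctrl
p,R=pose(); print(p,ctrl.sense()["joints"].round(2),ctrl.sense()["grip_width"]); shot("w10")
for n in ("side","scene"):
    i,im=shot(n+"10",n); m=im.copy(); 
    if n=="side": m[:380]=0
    else: m[:,250:]=0; m[:120]=0
    print(n,cv2.boundingRect(brown(m)),cv2.contourArea(brown(m)))
for n in ("side0","scene0"):
    m=cv2.imread(f"pics/{n}.png")
    if n=="side0": m[:380]=0
    else: m[:,250:]=0; m[:120]=0
    print(n,cv2.boundingRect(brown(m)),cv2.contourArea(brown(m)))
# down-facing view pose: x=world y(yaw -13 case): tool y along case x (yaw -13)
a=np.radians(-10); y=np.array([np.cos(a),np.sin(a),0]); z=np.array([0,0,-1.]); Rt=Rot.from_matrix(np.c_[np.cross(y,z),y,z])
q,r=rows(p,R,np.array([500,-250,250.]),Rt,11,2,1)
q,r=rows(q,r,np.array([478,350,250.]),Rt,13,2,1)
```

```text
[ 490.36681241 -479.52447948  133.1440082 ] [-0.98  1.24  0.23  0.12  2.27  0.22] 0.5991765693471516
side (321, 410, 33, 28) 439.5
scene (173, 146, 33, 41) 684.0
side0 (320, 398, 59, 40) 860.0
scene0 (173, 146, 34, 41) 688.5
{"offset":[0.08, -0.18, 0.02],"dr":[-0.06, -0.03, -0.11],"hand":1},
{"offset":[0.09, -0.17, 0.01],"dr":[-0.07, -0.03, -0.11],"hand":1},
{"offset":[0.11, -0.16, -0.01],"dr":[-0.06, -0.03, -0.11],"hand":1},
{"offset":[0.12, -0.15, -0.02],"dr":[-0.06, -0.04, -0.11],"hand":1},
{"offset":[0.13, -0.14, -0.03],"dr":[-0.07, -0.03, -0.11],"hand":1},
{"offset":[0.14, -0.13, -0.04],"dr":[-0.06, -0.04, -0.11],"hand":1},
{"offset":[0.15, -0.11, -0.05],"dr":[-0.07, -0.03, -0.11],"hand":1},
{"offset":[0.16, -0.1, -0.06],"dr":[-0.06, -0.04, -0.11],"hand":1},
{"offset":[0.17, -0.08, -0.06],"dr":[-0.07, -0.03, -0.11],"hand":1},
{"offset":[0.17, -0.06, -0.08],"dr":[-0.06, -0.04, -0.11],"hand":1},
{"offset":[0.17, -0.05, -0.08],"dr":[-0.07, -0.03, -0.11],"hand":1},
err [ 0.2  0.4 -0.2] 0.09
{"offset":[0.38, -0.08, 0.0],"dr":[0.0, -0.0, -0.0],"hand":1},
{"offset":[0.38, -0.08, 0.0],"dr":[0.0, -0.0, -0.0],"hand":1},
{"offset":[0.38, -0.08, 0.0],"dr":[0.0, -0.0, -0.0],"hand":1},
{"offset":[0.38, -0.08, 0.0],"dr":[0.0, -0.0, -0.0],"hand":1},
{"offset":[0.38, -0.08, 0.0],"dr":[0.0, -0.0, -0.0],"hand":1},
{"offset":[0.37, -0.08, 0.0],"dr":[0.0, -0.0, -0.0],"hand":1},
{"offset":[0.38, -0.08, 0.0],"dr":[0.0, -0.0, -0.0],"hand":1},
{"offset":[0.37, -0.08, 0.0],"dr":[0.0, -0.0, -0.0],"hand":1},
{"offset":[0.38, -0.08, 0.0],"dr":[0.0, -0.0, -0.0],"hand":1},
{"offset":[0.37, -0.08, 0.0],"dr":[0.0, -0.0, -0.0],"hand":1},
{"offset":[0.38, -0.08, 0.0],"dr":[0.0, -0.0, -0.0],"hand":1},
{"offset":[0.37, -0.09, 0.0],"dr":[0.0, -0.0, -0.0],"hand":1},
{"offset":[0.38, -0.08, 0.01],"dr":[0.0, -0.0, -0.0],"hand":1},
err [-0.1 -0.5  0.2] 0.09
```

Call:
arm_command:
  increments:
    - {"offset": [0.08,-0.18,0.02],"dr": [-0.06,-0.03,-0.11],"hand": 1}
    - {"offset": [0.09,-0.17,0.01],"dr": [-0.07,-0.03,-0.11],"hand": 1}
    - {"offset": [0.11,-0.16,-0.01],"dr": [-0.06,-0.03,-0.11],"hand": 1}
    - {"offset": [0.12,-0.15,-0.02],"dr": [-0.06,-0.04,-0.11],"hand": 1}
    - {"offset": [0.13,-0.14,-0.03],"dr": [-0.07,-0.03,-0.11],"hand": 1}
    - {"offset": [0.14,-0.13,-0.04],"dr": [-0.06,-0.04,-0.11],"hand": 1}
    - {"offset": [0.15,-0.11,-0.05],"dr": [-0.07,-0.03,-0.11],"hand": 1}
    - {"offset": [0.16,-0.1,-0.06],"dr": [-0.06,-0.04,-0.11],"hand": 1}

```text
time_s: 16.95
eef_pos: [496.9, -310.8, 215.7]
ee_rot: [-0.088, 0.839, 0.537, -0.02]
force: [-0.1, 0.2, -0.0]
grip_width: 1.001
grip_force: 0.0
```

Call:
arm_command:
  increments:
    - {"offset": [0.17,-0.08,-0.06],"dr": [-0.07,-0.03,-0.11],"hand": 1}
    - {"offset": [0.17,-0.06,-0.08],"dr": [-0.06,-0.04,-0.11],"hand": 1}
    - {"offset": [0.17,-0.05,-0.08],"dr": [-0.07,-0.03,-0.11],"hand": 1}
    - {"offset": [0.35,0.13,-0.1],"dr": [0,0,0],"hand": 1}
    - {"offset": [0.35,0.13,-0.1],"dr": [0,0,0],"hand": 1}
    - {"offset": [0.35,0.13,-0.1],"dr": [0,0,0],"hand": 1}
    - {"offset": [0.35,0.13,-0.1],"dr": [0,0,0],"hand": 1}
    - {"offset": [0.35,0.13,-0.1],"dr": [0,0,0],"hand": 1}

```text
time_s: 17.75
eef_pos: [613.2, -54.8, 308.3]
ee_rot: [-0.004, 0.766, 0.643, 0.0]
force: [0.9, -1.3, 0.3]
grip_width: 1.002
grip_force: 0.0
```

Call:
arm_command:
  increments:
    - {"offset": [0.1,0.05,0],"dr": [0,0,0],"hand": 1}
    - {"offset": [0,0,0],"dr": [0,0,0],"hand": 1}
    - {"offset": [0,0,0],"dr": [0,0,0],"hand": 1}
    - {"offset": [0,0,0],"dr": [0,0,0],"hand": 1}

```text
time_s: 18.15
eef_pos: [620.9, -47.7, 308.5]
ee_rot: [-0.004, 0.767, 0.642, 0.0]
force: [0.1, 0.6, -1.0]
grip_width: 1.006
grip_force: 0.0
```

Run:
```python
from h import *; from rig import ctrl
np.set_printoptions(precision=1,suppress=True)
p,R=pose(); print(p,R.as_matrix().round(3).tolist(),ctrl.sense()["time_s"]); i,im=shot("w11")
C=np.array([572,-3.]);a=np.radians(-6.7);x=np.array([np.cos(a),np.sin(a)]);y=np.array([-np.sin(a),np.cos(a)])
for u,v in ((-70,-100),(70,-100),(70,100),(-70,100)): print(proj("wrist",i,np.r_[C+u*x+v*y,60]))
# brightness samples across each edge
g=cv2.GaussianBlur(im,(3,3),0).astype(int)
for nm,f in (("xlo",lambda d,s:(-70+d,s*90)),("xhi",lambda d,s:(70+d,s*90)),("ylo",lambda d,s:(s*60,-100+d)),("yhi",lambda d,s:(s*60,100+d))):
  for s in (-.7,0,.7):
    o=[]
    for d in range(-14,15,2):
        u,v=f(d,s); q=proj("wrist",i,np.r_[C+u*x+v*y,60]); o.append(int(g[int(q[1]),int(q[0])].sum()/3) if 0<=q[1]<480 and 0<=q[0]<640 else -1)
    print(nm,s,o)
```

```text
[620.9 -47.7 308.5] [[0.176, 0.984, -0.004], [0.984, -0.176, 0.006], [0.005, -0.005, -1.0]] 18.15
[215.9 258.8]
[337.9 252.7]
[328.2  68.5]
[197.6  81.7]
xlo -0.7 [148, 147, 144, 143, 145, 148, 147, 147, 155, 154, 155, 154, 154, 155, 155]
xlo 0 [151, 151, 150, 149, 147, 148, 148, 147, 151, 152, 150, 146, 148, 152, 146]
xlo 0.7 [132, 135, 131, 131, 134, 138, 109, 92, 89, 89, 90, 90, 90, 89, 89]
xhi -0.7 [153, 154, 153, 153, 153, 153, 116, 99, 107, 105, 106, 106, 139, 152, 154]
xhi 0 [139, 138, 139, 139, 138, 136, 105, 99, 106, 111, 106, 123, 146, 147, 149]
xhi 0.7 [89, 89, 88, 88, 89, 88, 73, 88, 88, 89, 88, 88, 89, 90, 104]
ylo -0.7 [135, 120, 71, 73, 88, 124, 118, 132, 155, 155, 155, 155, 155, 156, 155]
ylo 0 [141, 110, 79, 73, 93, 134, 115, 135, 156, 155, 155, 155, 155, 155, 155]
ylo 0.7 [141, 141, 79, 74, 75, 132, 121, 109, 154, 154, 154, 154, 154, 155, 154]
yhi -0.7 [89, 88, 88, 88, 89, 89, 73, 60, 58, 58, 58, 58, 55, 55, 69]
yhi 0 [103, 103, 103, 103, 102, 94, 79, 57, 58, 58, 58, 57, 58, 58, 57]
yhi 0.7 [87, 86, 86, 85, 87, 87, 79, 63, 58, 59, 58, 58, 58, 55, 54]
```

Call:
arm_command:
  increments:
    - {"offset": [0.12,-0.29,0],"dr": [0,0,0],"hand": 1}
    - {"offset": [0.12,-0.29,0],"dr": [0,0,0],"hand": 1}
    - {"offset": [0.12,-0.29,0],"dr": [0,0,0],"hand": 1}
    - {"offset": [0,0,0],"dr": [0,0,0],"hand": 1}
    - {"offset": [0,0,0],"dr": [0,0,0],"hand": 1}
    - {"offset": [0,0,0],"dr": [0,0,0],"hand": 1}

```text
time_s: 18.8
eef_pos: [527.0, 13.4, 309.7]
ee_rot: [-0.003, 0.767, 0.642, 0.001]
force: [0.8, -0.1, 0.8]
grip_width: 1.0
grip_force: 0.0
```

```bash
cat > rect.py <<'E'
from h import *
from scipy.ndimage import map_coordinates
def edges(i,im,C,yaw,h,hy,z,rng=7,corners=False):
    """first strong edge crossing (from inside outward) of each side of a hx,hy half-size rectangle at height z"""
    g=cv2.cvtColor(im,cv2.COLOR_BGR2GRAY).astype(float)
    a=np.radians(yaw);x=np.array([np.cos(a),np.sin(a)]);y=np.array([-np.sin(a),np.cos(a)])
    d=np.arange(-rng,rng+.1,.5); out={}
    for nm in ("xlo","xhi","ylo","yhi"):
        r=[]
        for s in np.linspace(-.85,.85,15):
            sg=1 if nm[1:]=="hi" else -1
            P=[(C+(sg*(h+k)*x+s*hy*y if nm[0]=="x" else s*h*x+sg*(hy+k)*y)) for k in d]
            q=np.array([proj("wrist",i,np.r_[p,z]) for p in P])
            if q.min()<2 or q[:,0].max()>636 or q[:,1].max()>476: continue
            v=map_coordinates(g,[q[:,1],q[:,0]],order=1); gr=np.abs(v[2:]-v[:-2])
            k=np.where(gr>5)[0]
            if len(k): k0=k[0]; k1=k0+np.argmax(gr[k0:k0+4]); r.append((s,d[k1+1]))
        r=np.array(r)
        if len(r)>3:
            m=np.median(r[:,1]); w=r[abs(r[:,1]-m)<2]; f=np.polyfit(w[:,0],w[:,1],1) if len(w)>2 else [0,0]
            out[nm]=(round(m,2),len(w),np.round(f,2).tolist())
    return out
E
python3 - <<'E'
from rect import *; from rig import ctrl
p,R=pose(); print(p,ctrl.sense()["time_s"]); i2,im2=shot("w12"); i1,im1=load("w11")
for i,im in ((i1,im1),(i2,im2)):
    print("cam",(-i["R"].T@i["t"]).round(0))
    for z in (60,): print(z,edges(i,im,np.array([572,-3.]),-6.7,70,100,z))
q,r=p,R
a=np.radians(-11); y=np.array([np.cos(a),np.sin(a),0]); zz=np.array([0,0,-1.]); Rt=Rot.from_matrix(np.c_[np.cross(y,zz),y,zz])
rows(q,r,np.array([500,310,308.]),Rt,7,2,1)
E
```

```text
[527.00180648  13.42752934 309.67211567] 18.8
cam [634.  23. 452.]
60 {'xlo': (np.float64(1.0), 13, [1.02, 1.16]), 'xhi': (np.float64(-3.0), 15, [-0.54, -3.13]), 'ylo': (np.float64(-0.5), 15, [-0.29, -0.43]), 'yhi': (np.float64(-1.0), 13, [0.18, -0.88])}
cam [540.  84. 453.]
60 {'xlo': (np.float64(1.0), 15, [0.4, 1.1]), 'xhi': (np.float64(-3.75), 14, [0.55, -3.5]), 'ylo': (np.float64(0.0), 14, [0.31, 0.38]), 'yhi': (np.float64(-0.5), 15, [0.16, -0.53])}
{"offset":[0.34, -0.09, 0.0],"dr":[-0.0, -0.0, 0.0],"hand":1},
{"offset":[0.34, -0.09, 0.0],"dr":[-0.0, -0.0, 0.0],"hand":1},
{"offset":[0.34, -0.1, 0.01],"dr":[-0.0, -0.0, 0.0],"hand":1},
{"offset":[0.34, -0.09, 0.0],"dr":[-0.0, -0.0, 0.0],"hand":1},
{"offset":[0.34, -0.1, 0.01],"dr":[-0.0, -0.0, 0.01],"hand":1},
{"offset":[0.35, -0.1, 0.0],"dr":[-0.0, -0.0, 0.0],"hand":1},
{"offset":[0.34, -0.09, 0.01],"dr":[-0.0, -0.01, 0.01],"hand":1},
err [-0.2  0.2  0.1] 0.26
```

Call:
arm_command:
  increments:
    - {"offset": [0.34,-0.09,0],"dr": [0,0,0],"hand": 1}
    - {"offset": [0.34,-0.09,0],"dr": [0,0,0],"hand": 1}
    - {"offset": [0.34,-0.1,0],"dr": [0,0,0],"hand": 1}
    - {"offset": [0.34,-0.09,0],"dr": [0,0,0],"hand": 1}
    - {"offset": [0.34,-0.1,0],"dr": [0,0,0],"hand": 1}
    - {"offset": [0.35,-0.1,0],"dr": [0,0,0],"hand": 1}
    - {"offset": [0.34,-0.09,0],"dr": [0,0,0],"hand": 1}
    - {"offset": [0,0,0],"dr": [0,0,0],"hand": 1}

```text
time_s: 19.65
eef_pos: [498.3, 314.3, 310.5]
ee_rot: [-0.004, 0.765, 0.644, 0.001]
force: [0.6, -0.5, -1.2]
grip_width: 0.999
grip_force: 0.0
```

Call:
arm_command:
  increments:
    - {"offset": [0,0,0],"dr": [0,0,0],"hand": 1}
    - {"offset": [0,0,0],"dr": [0,0,0],"hand": 1}

```text
time_s: 19.85
eef_pos: [499.3, 309.6, 311.3]
ee_rot: [-0.003, 0.767, 0.642, 0.001]
force: [-0.3, -0.5, -0.3]
grip_width: 1.003
grip_force: 0.0
```

```bash
cat >> h.py <<'E'
def bar(im,roi):
    x0,y0,x1,y1=roi; m=np.zeros(im.shape[:2],np.uint8); m[y0:y1,x0:x1]=(im.max(2)<45)[y0:y1,x0:x1]*255
    c=[k for k in cv2.findContours(m,0,2)[0] if cv2.contourArea(k)>300]
    return [(cv2.contourArea(k),cv2.minAreaRect(k),cv2.boxPoints(cv2.minAreaRect(k)).round(0).tolist()) for k in c]
E
python3 - <<'E'
from h import *; from rig import ctrl
np.set_printoptions(precision=1,suppress=True)
p,R=pose(); print(p,ctrl.sense()["time_s"]); i,im=shot("w13")
C=np.array([472,386.])
print("bar proj",proj("wrist",i,[*C,88]))
h=cv2.cvtColor(im,cv2.COLOR_BGR2HSV)
for b in bar(im,(0,0,640,290)): print(b)
E
```

```text
[499.3 309.6 311.3] 19.85
bar proj [278.9 133.6]
(1198.0, ((84.35211944580078, 227.01431274414062), (79.49114227294922, 25.594621658325195), 57.89374542236328), [[52.0, 200.0], [74.0, 187.0], [116.0, 254.0], [95.0, 267.0]])
(496.0, ((500.4512023925781, 177.56097412109375), (27.276588439941406, 23.96364402770996), 83.6598129272461), [[487.0, 165.0], [511.0, 163.0], [514.0, 190.0], [490.0, 192.0]])
(644.5, ((271.0, 152.0), (68.0, 16.0), 90.0), [[263.0, 118.0], [279.0, 118.0], [279.0, 186.0], [263.0, 186.0]])
```

Call:
arm_command:
  increments:
    - {"offset": [0.23,-0.17,0],"dr": [0,0,0],"hand": 1}
    - {"offset": [0.22,-0.16,0],"dr": [0,0,0],"hand": 1}
    - {"offset": [0,0,0],"dr": [0,0,0],"hand": 1}
    - {"offset": [0,0,0],"dr": [0,0,0],"hand": 1}
    - {"offset": [0,0,0],"dr": [0,0,0],"hand": 1}

```text
time_s: 20.4
eef_pos: [469.8, 369.5, 312.2]
ee_rot: [-0.003, 0.767, 0.642, 0.001]
force: [-0.4, -0.4, 0.6]
grip_width: 1.0
grip_force: 0.0
```

Run:
```python
from rect import *; from rig import ctrl
np.set_printoptions(precision=1,suppress=True)
p,R=pose(); print(p,ctrl.sense()["time_s"]); i2,im2=shot("w14"); i1,im1=load("w13")
B=[]
for i,im in ((i1,im1),(i2,im2)):
    q=proj("wrist",i,[472,386.,88]).astype(int); m=np.zeros(im.shape[:2],np.uint8)
    x0,y0,x1,y1=max(q[0]-60,0),max(q[1]-80,0),q[0]+60,q[1]+90
    m[y0:y1,x0:x1]=(im.max(2)<60)[y0:y1,x0:x1]*255
    k=max(cv2.findContours(m,0,2)[0],key=cv2.contourArea); k2=cv2.convexHull(k)
    bp=cv2.approxPolyDP(k2,3,True)[:,0]; print("bar",q,cv2.contourArea(k),bp.tolist(),"cam",(-i["R"].T@i["t"]).round(0))
    for c in bp: print("   ",plane("wrist",i,c+0.,88))
for C,yaw in ((np.array([474.,388]),-11.),):
    for i,im in ((i1,im1),(i2,im2)): print(edges(i,im,C,yaw,70,100,50,16))
```

```text
[469.8 369.5 312.2] 20.4
bar [278 133] 1391.0 [[276, 88], [280, 91], [279, 182], [263, 186], [264, 88]] cam [513. 380. 455.]
    [477.4 431.3  88. ]
    [480.7 427.5  88. ]
    [463.  338.6  88. ]
    [446.3 337.6  88. ]
    [465.8 433.8  88. ]
bar [319 187] 1213.5 [[317, 140], [315, 234], [303, 237], [304, 141]] cam [483. 440. 456.]
    [478.2 432.9  88. ]
    [459.4 339.   88. ]
    [446.6 338.   88. ]
    [465.5 434.2  88. ]
{'xlo': (np.float64(8.5), 5, [0.95, 9.11]), 'xhi': (np.float64(-12.5), 15, [0.49, -12.3]), 'ylo': (np.float64(-1.0), 2, [0, 0]), 'yhi': (np.float64(-7.0), 13, [-0.4, -7.1])}
{'xlo': (np.float64(9.75), 7, [-1.12, 10.14]), 'xhi': (np.float64(-12.5), 15, [0.18, -12.57]), 'ylo': (np.float64(4.0), 11, [0.51, 4.06]), 'yhi': (np.float64(-6.5), 10, [-0.65, -6.66])}
```

```bash
cat >> h.py <<'E'
def down(yaw):
    a=np.radians(yaw); y=np.array([np.cos(a),np.sin(a),0]); z=np.array([0,0,-1.]); return Rot.from_matrix(np.c_[np.cross(y,z),y,z])
E
python3 - <<'E'
from h import *
p,R=pose(); print(R.as_matrix().round(3).tolist())
q,r=rows(p,R,np.array([462.3,385.5,110]),down(-11.2),5,3,1)
rows(q,r,np.array([462.3,385.5,63]),down(-11.2),2,3,1)
E
```

```text
[[0.176, 0.984, -0.003], [0.984, -0.176, 0.006], [0.005, -0.004, -1.0]]
{"offset":[0.022, -0.016, 0.337],"dr":[-0.001, -0.001, 0.005],"hand":1},
{"offset":[0.022, -0.016, 0.337],"dr":[-0.001, -0.001, 0.005],"hand":1},
{"offset":[0.023, -0.016, 0.337],"dr":[-0.001, -0.002, 0.004],"hand":1},
{"offset":[0.023, -0.017, 0.337],"dr":[-0.001, -0.001, 0.005],"hand":1},
{"offset":[0.023, -0.017, 0.338],"dr":[-0.001, -0.002, 0.004],"hand":1},
err [-0.  0.  0.] 0.01
{"offset":[0.0, -0.0, 0.196],"dr":[0.0, 0.0, 0.0],"hand":1},
{"offset":[0.0, -0.0, 0.195],"dr":[0.0, 0.0, 0.0],"hand":1},
err [-0.   0.1 -0. ] 0.01
```

Call:
arm_command:
  increments:
    - {"offset": [0.022,-0.016,0.337],"dr": [-0.001,-0.001,0.005],"hand": 1}
    - {"offset": [0.022,-0.016,0.337],"dr": [-0.001,-0.001,0.005],"hand": 1}
    - {"offset": [0.023,-0.016,0.337],"dr": [-0.001,-0.002,0.004],"hand": 1}
    - {"offset": [0.023,-0.017,0.337],"dr": [-0.001,-0.001,0.005],"hand": 1}
    - {"offset": [0.023,-0.017,0.338],"dr": [-0.001,-0.002,0.004],"hand": 1}
    - {"offset": [0,0,0],"dr": [0,0,0],"hand": 1}
    - {"offset": [0,0,0],"dr": [0,0,0],"hand": 1}

```text
time_s: 21.15
eef_pos: [462.4, 386.3, 111.1]
ee_rot: [0.0, 0.772, 0.635, 0.0]
force: [0.9, 0.1, 1.2]
grip_width: 1.002
grip_force: 0.0
```

Run:
```python
from h import *
p,R=pose(); print(p,R.as_matrix().round(3).tolist()); i,im=shot("w15")
q=proj("wrist",i,[462.3,385.5,88]); print("bar expected",q)
rows(p,R,np.array([462.3,385.5,63]),down(-11.2),3,3,1)
for yy in (-40,0,40):
    t=np.radians(-11.2);c=np.array([462.3-np.sin(t)*yy,385.5+np.cos(t)*yy,88]);u=proj("wrist",i,c); r=int(u[1])
    if 0<r<480:
        row=im[r].max(1); print(u.round(0),[int(v) for v in row[int(u[0])-60:int(u[0])+61:5]])
```

```text
[462.39754339 386.27143995 111.09333496] [[0.193, 0.981, 0.001], [0.981, -0.193, 0.0], [0.0, 0.001, -1.0]]
bar expected [318.84635794 284.56019165]
{"offset":[-0.002, 0.0, 0.134],"dr":[0.0, -0.0, 0.0],"hand":1},
{"offset":[-0.002, 0.0, 0.133],"dr":[0.0, -0.0, 0.001],"hand":1},
{"offset":[-0.003, 0.0, 0.134],"dr":[0.001, -0.001, 0.0],"hand":1},
err [0. 0. 0.] 0.03
[319. 352.] [111, 110, 110, 110, 112, 111, 111, 111, 107, 161, 77, 81, 82, 82, 85, 157, 155, 156, 156, 157, 157, 157, 168, 171, 169]
[319. 285.] [101, 101, 100, 101, 102, 102, 103, 102, 102, 106, 36, 38, 37, 40, 39, 77, 119, 119, 118, 119, 120, 120, 122, 122, 123]
[319. 204.] [103, 101, 101, 101, 101, 100, 100, 100, 100, 68, 36, 37, 34, 37, 35, 32, 98, 99, 99, 100, 101, 101, 100, 100, 100]
```

The bar is centred between the fingers (columns 308–333 against 319 expected) and in line. Next I descend and grip.

Call:
arm_command:
  increments:
    - {"offset": [-0.002,0,0.134],"dr": [0,0,0],"hand": 1}
    - {"offset": [-0.002,0,0.133],"dr": [0,0,0],"hand": 1}
    - {"offset": [-0.003,0,0.134],"dr": [0,0,0],"hand": 1}
    - {"offset": [0,0,0],"dr": [0,0,0],"hand": -1}
    - {"offset": [0,0,0],"dr": [0,0,0],"hand": -1}
    - {"offset": [0,0,0],"dr": [0,0,0],"hand": -1}
    - {"offset": [0,0,0],"dr": [0,0,0],"hand": -1}
    - {"offset": [0,0,0],"dr": [0,0,0],"hand": -1}
  grip_force: 100

```text
time_s: 22.0
eef_pos: [461.9, 386.0, 62.7]
ee_rot: [0.0, 0.772, 0.635, 0.001]
force: [-5.5, -3.0, 20.3]
grip_width: 0.149
grip_force: 64.7
```

Call:
arm_command:
  increments:
    - {"offset": [0,0,0],"dr": [0,0,0],"hand": -1}
    - {"offset": [0,0,0],"dr": [0,0,0],"hand": -1}
    - {"offset": [0,0,0],"dr": [0,0,0],"hand": -1}

```text
time_s: 22.3
eef_pos: [461.9, 386.0, 62.8]
ee_rot: [0.0, 0.772, 0.635, 0.001]
force: [-0.6, -1.4, 5.0]
grip_width: 0.144
grip_force: 98.3
```

Run:
```python
from h import *
p,R=pose(); M=R.as_matrix(); print(p,M.round(4).tolist()); pickle.dump((p,R),open("cref.pkl","wb"))
# case centre rel TCP, yaw rel tool
ty=np.degrees(np.arctan2(M[1,1],M[0,1])); print("tool yaw",ty)
a=np.radians(-11.2); off=np.array([462.3,385.5])-p[:2]; al=off@np.array([-np.sin(a),np.cos(a)]); print("along bar offset",al)
b=np.radians(-6.5); Rt=down(ty+4.7)
T=np.array([569.8,-3.1])-al*np.array([-np.sin(b),np.cos(b)]); print(T)
q,r=rows(p,R,p+[0,0,110],R,4,3,-1)
q,r=rows(q,r,np.r_[T,p[2]+110],Rt,12,3,-1)
```

```text
[461.90526139 386.04923986  62.84062652] [[0.1927, 0.9813, 0.0015], [0.9813, -0.1927, 0.0008], [0.0011, 0.0013, -1.0]]
tool yaw -11.11070307930576
along bar offset -0.4621078752996244
[569.8523121   -2.64086262]
{"offset":[0.0, 0.0, -0.229],"dr":[0.0, 0.0, 0.0],"hand":-1},
{"offset":[0.0, 0.0, -0.229],"dr":[0.0, 0.0, 0.0],"hand":-1},
{"offset":[0.001, 0.001, -0.229],"dr":[0.0, 0.0, 0.0],"hand":-1},
{"offset":[0.0, 0.0, -0.23],"dr":[0.0, 0.0, 0.0],"hand":-1},
err [ 0. -0. -0.] 0.0
{"offset":[-0.25, 0.126, -0.0],"dr":[0.0, -0.0, -0.009],"hand":-1},
{"offset":[-0.251, 0.124, -0.0],"dr":[0.0, -0.0, -0.009],"hand":-1},
{"offset":[-0.252, 0.122, -0.0],"dr":[0.0, -0.0, -0.009],"hand":-1},
{"offset":[-0.253, 0.12, -0.0],"dr":[0.0, -0.0, -0.009],"hand":-1},
{"offset":[-0.254, 0.118, -0.0],"dr":[0.0, -0.0, -0.009],"hand":-1},
{"offset":[-0.255, 0.117, -0.0],"dr":[0.0, -0.0, -0.008],"hand":-1},
{"offset":[-0.256, 0.115, -0.0],"dr":[0.0, -0.0, -0.009],"hand":-1},
{"offset":[-0.256, 0.113, -0.0],"dr":[0.0, -0.0, -0.008],"hand":-1},
{"offset":[-0.257, 0.112, -0.0],"dr":[0.0, -0.0, -0.009],"hand":-1},
{"offset":[-0.258, 0.11, -0.0],"dr":[0.001, -0.0, -0.008],"hand":-1},
{"offset":[-0.258, 0.108, -0.001],"dr":[0.0, -0.001, -0.009],"hand":-1},
{"offset":[-0.259, 0.106, 0.0],"dr":[0.001, -0.0, -0.008],"hand":-1},
err [ 0. -0. -0.] 0.03
```

Call:
arm_command:
  increments:
    - {"offset": [0,0,-0.1],"dr": [0,0,0],"hand": -1}
    - {"offset": [0,0,-0.2],"dr": [0,0,0],"hand": -1}
    - {"offset": [0,0,-0.23],"dr": [0,0,0],"hand": -1}
    - {"offset": [0,0,-0.23],"dr": [0,0,0],"hand": -1}
    - {"offset": [0,0,-0.16],"dr": [0,0,0],"hand": -1}

```text
time_s: 22.8
eef_pos: [461.1, 385.7, 173.7]
ee_rot: [-0.0, 0.772, 0.635, -0.0]
force: [0.2, 1.0, -8.2]
grip_width: 0.141
grip_force: 98.3
```

Call:
arm_command:
  increments:
    - {"offset": [-0.12,0.06,0],"dr": [0,0,-0.009],"hand": -1}
    - {"offset": [-0.251,0.124,0],"dr": [0,0,-0.009],"hand": -1}
    - {"offset": [-0.252,0.122,0],"dr": [0,0,-0.009],"hand": -1}
    - {"offset": [-0.253,0.12,0],"dr": [0,0,-0.009],"hand": -1}
    - {"offset": [-0.254,0.118,0],"dr": [0,0,-0.009],"hand": -1}
    - {"offset": [-0.255,0.117,0],"dr": [0,0,-0.008],"hand": -1}
    - {"offset": [-0.256,0.115,0],"dr": [0,0,-0.009],"hand": -1}
    - {"offset": [-0.256,0.113,0],"dr": [0,0,-0.008],"hand": -1}

```text
time_s: 23.6
eef_pos: [528.1, 142.2, 171.8]
ee_rot: [-0.001, 0.754, 0.657, -0.001]
force: [0.2, 0.6, -8.9]
grip_width: 0.137
grip_force: 98.2
```

Call:
arm_command:
  increments:
    - {"offset": [-0.257,0.112,0],"dr": [0,0,-0.009],"hand": -1}
    - {"offset": [-0.258,0.11,0],"dr": [0,0,-0.008],"hand": -1}
    - {"offset": [-0.258,0.108,0],"dr": [0,0,-0.009],"hand": -1}
    - {"offset": [-0.259,0.106,0],"dr": [0,0,-0.008],"hand": -1}
    - {"offset": [-0.12,0.06,0],"dr": [0,0,0],"hand": -1}
    - {"offset": [0,0,0],"dr": [0,0,0],"hand": -1}
    - {"offset": [0,0,0],"dr": [0,0,0],"hand": -1}
    - {"offset": [0,0,0],"dr": [0,0,0],"hand": -1}

```text
time_s: 24.4
eef_pos: [569.8, -0.0, 171.9]
ee_rot: [-0.001, 0.745, 0.667, -0.0]
force: [-0.5, 0.4, -8.4]
grip_width: 0.144
grip_force: 98.2
```

Run:
```python
from rect import *; from rig import ctrl
p,R=pose(); M=R.as_matrix(); print(p,M.round(4).tolist(),ctrl.sense()["force"],ctrl.sense()["grip_width"]); 
ty=np.degrees(np.arctan2(M[1,1],M[0,1])); print("tool yaw",ty)
i,im=shot("w16")
T=np.array([569.85,-2.64]); Rt=down(-6.41)
q,r=rows(p,R,np.r_[T,129],Rt,4,3,-1)
# check the held case's level: its top edges in wrist view at z = p.z-62.8+50
print(edges(i,im,p[:2]-.46*np.array([.11,.99]),ty-.09,70,100,p[2]-12.8,6))
```

```text
[ 5.69752426e+02 -4.85288896e-02  1.71931242e+02] [[0.1108, 0.9938, -0.0011], [0.9938, -0.1108, 0.0006], [0.0004, -0.0012, -1.0]] [-0.48684761  0.39188189 -8.41425504] 0.14423154973989954
tool yaw -6.359892060639566
{"offset":[-0.005, 0.001, 0.089],"dr":[-0.0, -0.0, 0.0],"hand":-1},
{"offset":[-0.006, 0.001, 0.09],"dr":[-0.0, -0.0, 0.0],"hand":-1},
{"offset":[-0.005, 0.001, 0.089],"dr":[-0.001, -0.0, 0.001],"hand":-1},
{"offset":[-0.006, 0.001, 0.09],"dr":[-0.0, -0.001, 0.0],"hand":-1},
err [-0.   0.1  0. ] 0.03
{'xlo': (np.float64(-0.5), 9, [0.13, -0.71]), 'xhi': (np.float64(-0.5), 10, [-0.12, -0.41]), 'yhi': (np.float64(-1.5), 11, [0.42, -1.21])}
```

The held case's edges show it level and centred on the grip. Lowering it now.

Call:
arm_command:
  increments:
    - {"offset": [-0.005,0.001,0.089],"dr": [0,0,0],"hand": -1}
    - {"offset": [-0.006,0.001,0.09],"dr": [0,0,0],"hand": -1}
    - {"offset": [-0.005,0.001,0.089],"dr": [0,0,0],"hand": -1}
    - {"offset": [-0.006,0.001,0.08],"dr": [0,0,0],"hand": -1}
    - {"offset": [0,0,0],"dr": [0,0,0],"hand": -1}
    - {"offset": [0,0,0],"dr": [0,0,0],"hand": -1}
    - {"offset": [0,0,0.02],"dr": [0,0,0],"hand": -1}
    - {"offset": [0,0,0],"dr": [0,0,0],"hand": -1}

```text
time_s: 25.25
eef_pos: [570.5, -3.8, 128.1]
ee_rot: [0.0, 0.746, 0.666, 0.0]
force: [0.0, 0.2, -8.2]
grip_width: 0.137
grip_force: 98.2
```

Call:
arm_command:
  increments:
    - {"offset": [0.009,-0.006,0.01],"dr": [0,0,0],"hand": -1}
    - {"offset": [0,0,0.01],"dr": [0,0,0],"hand": -1}
    - {"offset": [0,0,0.01],"dr": [0,0,0],"hand": -1}
    - {"offset": [0,0,0.008],"dr": [0,0,0],"hand": -1}
    - {"offset": [0,0,0.005],"dr": [0,0,0],"hand": -1}
    - {"offset": [0,0,0],"dr": [0,0,0],"hand": -1}
    - {"offset": [0,0,0],"dr": [0,0,0],"hand": -1}

```text
time_s: 25.95
eef_pos: [569.8, -2.6, 122.9]
ee_rot: [0.0, 0.746, 0.666, 0.0]
force: [-0.6, -1.1, -6.4]
grip_width: 0.147
grip_force: 98.4
```

Call:
arm_command:
  increments:
    - {"offset": [0,0,0.004],"dr": [0,0,0],"hand": -1}
    - {"offset": [0,0,0.004],"dr": [0,0,0],"hand": -1}
    - {"offset": [0,0,0],"dr": [0,0,0],"hand": -1}
    - {"offset": [0,0,0],"dr": [0,0,0],"hand": -1}

```text
time_s: 26.35
eef_pos: [569.9, -2.6, 122.8]
ee_rot: [0.0, 0.746, 0.666, 0.0]
force: [-5.9, 0.3, 2.7]
grip_width: 0.141
grip_force: 99.8
```

The case rests on the lid at the expected height. I release it and rise.

Call:
arm_command:
  increments:
    - {"offset": [0,0,0],"dr": [0,0,0],"hand": -0.4}
    - {"offset": [0,0,0],"dr": [0,0,0],"hand": 0.2}
    - {"offset": [0,0,0],"dr": [0,0,0],"hand": 1}
    - {"offset": [0,0,0],"dr": [0,0,0],"hand": 1}
    - {"offset": [0,0,0],"dr": [0,0,0],"hand": 1}
    - {"offset": [0,0,-0.15],"dr": [0,0,0],"hand": 1}
    - {"offset": [0,0,-0.35],"dr": [0,0,0],"hand": 1}
    - {"offset": [0,0,-0.35],"dr": [0,0,0],"hand": 1}

```text
time_s: 27.15
eef_pos: [569.5, -2.5, 224.8]
ee_rot: [-0.001, 0.746, 0.666, -0.0]
force: [0.8, 0.5, 0.0]
grip_width: 1.001
grip_force: 0.0
```

Call:
arm_command:
  increments:
    - {"offset": [0,0,-0.4],"dr": [0,0,0],"hand": 1}
    - {"offset": [0,0,-0.4],"dr": [0,0,0],"hand": 1}
    - {"offset": [0,0,-0.2],"dr": [0,0,0],"hand": 1}
    - {"offset": [0,0,0],"dr": [0,0,0],"hand": 1}
    - {"offset": [0,0,0],"dr": [0,0,0],"hand": 1}
    - {"offset": [0,0,0],"dr": [0,0,0],"hand": 1}

```text
time_s: 27.75
eef_pos: [569.5, -2.6, 342.3]
ee_rot: [-0.001, 0.746, 0.666, -0.001]
force: [0.9, -0.1, -0.8]
grip_width: 0.995
grip_force: 0.0
```

Run:
```python
from rect import *; from rig import ctrl
p,R=pose(); s=ctrl.sense(); print(p,s["time_s"],s["force"])
i,im=shot("w17"); shot("c17","scene"); shot("s17","side")
print("case top",edges(i,im,np.array([569.8,-3.1]),-6.5,70,100,110,8))
# bar centre
q=proj("wrist",i,[569.8,-3.1,148]).astype(int); m=np.zeros(im.shape[:2],np.uint8); x0,y0,x1,y1=q[0]-60,max(q[1]-100,0),q[0]+60,q[1]+75
m[y0:y1,x0:x1]=(im.max(2)<60)[y0:y1,x0:x1]*255
k=max(cv2.findContours(m,0,2)[0],key=cv2.contourArea); bp=cv2.boxPoints(cv2.minAreaRect(k)); print(q,cv2.contourArea(k),[plane("wrist",i,c,148).round(1).tolist() for c in bp])
# slugs in tray via scene: bright/dark blobs vs tray floor, only compare to c9
c17=cv2.imread("pics/c17.png");c9=cv2.imread("pics/c9.png"); print("tray diff",cv2.absdiff(c17,c9)[290:345,300:375].mean())
m=c17.copy(); m[:,250:]=0; m[:120]=0; print("scraper",cv2.boundingRect(brown(m)),cv2.contourArea(brown(m)))
```

```text
[569.52727242  -2.56271039 342.2989645 ] 27.75 [ 0.88413425 -0.10293768 -0.82627035]
case top {'xlo': (np.float64(-1.5), 15, [0.69, -1.33]), 'xhi': (np.float64(-1.0), 13, [-0.58, -1.16]), 'ylo': (np.float64(0.0), 14, [0.46, 0.05]), 'yhi': (np.float64(-1.0), 13, [-0.14, -1.05])}
[319 209] 1353.5 [[569.2, 48.6, 148.0], [581.8, 47.2, 148.0], [571.3, -52.6, 148.0], [557.9, -51.1, 148.0]]
tray diff 23.08258585858586
scraper (173, 146, 33, 41) 687.5
```

```bash
python3 -c "
from rig import ctrl
print(ctrl.finish_job())"
```

```text
the job is handed in; nothing more can be done
None
```

I handed the job in at about 28 s: all four slugs are in the tray, the scraper stands on its sole on the bench, and the case sits on the lid, measured within about 1 mm and 1° of the lower case; the judge's result was not shown to me.

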